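# Stopper the flask and tip the vial stoppers into the tote's pouring corner

### The job

We are closing up the samples: first set the red stopper fully home in the neck of the open flask and let go of it. Then pick up the blue tote by its handle, clear of the bench, and tip it well over towards its yellow-lipped pouring corner until all four white vial stoppers have slid together into that corner. Finish holding it still and tilted there, clear of everything, so that I can pick the stoppers out for the open vials; the flask stays upright and closed, and the other things stay where they are.

Things in the scene. Friction and masses are not known exactly. Their poses are not given: they have to be found in the camera images.
- flask: clear glass conical flask standing open on the bench: base 82 mm across, 140 mm tall, straight neck 36 mm outside and 27 mm clear bore over its top 40 mm; loose, about 160 g. Origin: centre of its underside, z up.
- flask_mouth (a point): centre of the flask's mouth, level with its rim, 140 mm above the bench.
- stopper: the flask's red stopper (rigid plastic, about 40 g, loose): round head 36 mm across and 16 mm high on a tapered plug 25 mm long, 25 mm across under the head and 19 mm at the foot. Stands plug down on the white tile. Origin: centre of the foot, z up to the head. When fully home the head's underside rests on the flask's rim.
- stopper_head (a point): centre of the red stopper's head, half-way up the head, 33 mm above the foot; grip the head here. Same axes as the stopper.
- tile: fixed white ceramic tile 100 x 100 x 6 mm on which the red stopper stands at the start. Origin: centre of its underside.
- tote: blue open plastic tote, loose, about 0.26 kg, 220 mm (x) x 160 mm (y) outside, walls 50 mm high, floor and walls 4 mm thick. One corner, +x +y, is the pouring corner: there the walls drop to 30 mm over the last 40 mm and carry a yellow flared lip, which stands out some 10 mm. A grey handle bar runs along x over the middle. Origin: centre of its underside, z up. It may stand turned any way round on the bench.
- tote_handle (a point): middle of the tote's grey handle bar, 106 mm above the tote's underside. The bar runs along x, 228 mm long, flat-sided, 14 mm thick across (y) and 20 mm deep (z), open above and below between its end posts; grip it across y here. Axes as the tote's; z is upright when the tote stands level. The loaded tote weighs about 0.3 kg and balances under this point; it turns in a weak grip.
- tote_corner (a point): pouring corner of the tote, where the inner faces of the +x and +y walls meet the inner floor: at (106, 76, 4) mm from the tote's origin. Axes as the tote's, so the inside of the tote lies at negative x and y.
- rack: pale fixed rack, 70 x 130 x 65 mm with its glass vials, four closed and four waiting for a stopper. Leave alone. Origin: centre of its underside.
- vial_stopper1 (a point): small white vial stopper loose in the tote, 20 mm across, 20 mm high, 11 g, standing on its head; this point is its centre, half-way up. It slides on the tote's floor once that is tilted some 10 to 15 degrees, and reliably along the walls into a corner at about 30 degrees, when the tilt points evenly down both walls.
- vial_stopper2 (a point): small white vial stopper loose in the tote, 20 mm across, 20 mm high, 11 g, standing on its head; this point is its centre, half-way up. It slides on the tote's floor once that is tilted some 10 to 15 degrees, and reliably along the walls into a corner at about 30 degrees, when the tilt points evenly down both walls.
- vial_stopper3 (a point): small white vial stopper loose in the tote, 20 mm across, 20 mm high, 11 g, standing on its head; this point is its centre, half-way up. It slides on the tote's floor once that is tilted some 10 to 15 degrees, and reliably along the walls into a corner at about 30 degrees, when the tilt points evenly down both walls.
- vial_stopper4 (a point): small white vial stopper loose in the tote, 20 mm across, 20 mm high, 11 g, standing on its head; this point is its centre, half-way up. It slides on the tote's floor once that is tilted some 10 to 15 degrees, and reliably along the walls into a corner at about 30 degrees, when the tilt points evenly down both walls.
- reagent_bottle: closed amber glass bottle, 60 mm across, 135 mm tall, loose. Leave alone. Origin: centre of its underside.
- dishes: stack of three clear dishes, 94 mm across, 48 mm tall, loose. Leave alone. Origin: centre of its underside.
- meter: beige hand-held meter lying flat, 58 x 145 x 24 mm, loose. Leave alone. Origin: centre of its underside.
- tweezers: steel tweezers lying flat, 120 mm long, loose. Leave alone. Origin: centre of its underside.
- beaker: small glass beaker, 68 mm across, 85 mm tall, loose. Leave alone. Origin: centre of its underside.
- tipbox: green pipette-tip box, 85 x 122 x 67 mm, loose. Leave alone. Origin: centre of its underside.
Not all that is in view belongs to the job. Several things have the shape of the stopper; the one meant has the colours described above. Leave any pink look-alike of the flask alone.

How it is judged:
By the outcome, as a careful person would: the job done as asked, in the order asked, and still so for the second after the job is handed in, while the arm keeps its last pose, push and grip.
It also fails if it takes over 58 s, if anything falls off the work surface, if the arm or the gripper's body presses on something with over 40 N, if the wrist force passes 120 N, or if a joint passes its speed limit or range.

### The arm

A 6-joint arm with a two-finger parallel gripper is mounted at the origin on the work surface. World frame = base frame: x ahead of the robot, y to its left, z up, the work surface at z = 0. Lengths are in mm, angles in degrees, forces in N, time in s.
With the tool pointing down it reaches from about 250 to 800 mm from the base axis. Payload 3.9 kg.
Tool frame: the origin (TCP) lies at the very end of the fingers, on their centre line; the grasp point (between the pads) lies 19 mm behind it; y points along the fingers, z is the direction in which the jaws open and shut, and the axes are right-handed (so a half turn about y gives the same grasp; the last joint's range is limited). The gripper opens to 85 mm and grips with 20 to 120 N. Pads are 22 mm wide; open, the fingers measure 114 mm over their backs; the gripper's body (76 mm by 85 mm) begins 54 mm behind the grasp point. The pads swing forward as they close: fully open they stand 13 mm farther back than shut.
Start: joints at [64.572, 14.897, -7.913, 67.191, 0, 90], TCP at [225.416, 474.134, 231.304] pointing down, gripper open.
Joint ranges: [-159.42, 159.42], [-47.68, 98.78], [-73.54, 78.23], [-108.79, 121.32], [-90, 84.71], [-180, 180]. Speed limits (degrees/s): [147.25, 147.25, 180, 180, 180, 180].

### API

Orientations are given as [roll, pitch, yaw] about the fixed x, y, z axes, in that order (R = Rz(yaw) Ry(pitch) Rx(roll)).
In Python, from station import monitor, capture, manip gives the robot as it stands. The module is installed in compiled form; this text tells all that it offers.
- The arm moves only by the tool arm_command, never from a script. Its argument "moves" is a list of rows, each an object of numbers: "tx", "ty", "tz": the shift along the tool's x, y, z in mm; "ax", "ay", "az": the turn, a rotation vector about the tool's x, y, z in degrees; "jaw": the opening, from 0 (shut) to 1 (fully open). A call has 1 to 10 rows; each row is the pose to reach, as a shift and turn from the pose commanded when the call began, along the tool's axes at that moment; what a row does not reach only later rows make up. A row lasts 1/10 s, in which the tool goes at most 50 mm and 8.59 degrees, less where a joint would pass 70% of its speed; a pose out of reach is approached as far as the arm can. A call with a gripper value outside its range is refused whole. The fingers move at their own pace and stop on an object; "newtons" is the grip in N (left out, the last holds). Time passes only in rows, so rows that repeat a pose let the fingers close. It gives the time, the measured TCP pose, the force and the opening at its end, in the units of the state.
- monitor.state(): the state, without advancing time (a new reading comes with each control period).
- capture(name): name is "side" or "top" or "wrist"; returns a dict with "pixels" (400x640x3 uint8, red, green, blue), "intrinsics" (3x3 intrinsics, pixels), "pose" (4x4, takes a point from camera to world coordinates); the wrist camera has in their place "T_tool_cam" (4x4, takes a point from camera to tool coordinates, whose origin is the TCP and whose axes are the tool frame's). Camera axes: x right, y up, looking along -z (the intrinsics and any distortion apply to the point x, -y, -z); pixel columns grow to the right and rows downward; lengths in mm; the calibration is good to about 2 mm. The wrist camera is an equidistant fisheye: a pixel r from the principal point sees the ray r / f radians off the axis. A picture is of the moment at which its call begins: read the wrist's pose just before it. There is no depth.
- manip.close_job(): hands the job in, once; it reports no verdict.
The state is a dict: "time": time; "joints": joint angles; "qvel": joint speeds; "effort": joint torques, N m; "tcp_pos": TCP position; "eef_rot": TCP orientation; "wrist_force": force on the tool from outside, world axes, zero at the start; "torque": the same for the moment, N m; "finger_gap": opening from 0.0 (shut) to 1.0 (fully open).
Only numpy, scipy, OpenCV 4.12 (cv2) and the standard library are available. Lean on these libraries where they do the work, as an engineer would, in place of code of your own. Each camera call takes 0.05 s, during which the arm holds its last target.

## Working session

There is one attempt and no reset: what is moved stays moved. The work goes in short steps, Python scripts to look and compute and a tool call to move; the robot and the scene stay as the last step left them, time stands still between calls to the robot, and variables do not carry over. Pictures are saved under pics/ and viewed, and the job is handed in when it is done.

Besides the shell and the picture viewer there is one more tool, called after "Call:" as name(argument=value, ...), one argument or row to a line, values as JSON. arm_command: Moves the arm, as the interface text tells. Its arguments: {"type":"object","properties":{"moves":{"type":"array","items":{"type":"object","properties":{"tx":{"type":"number"},"ty":{"type":"number"},"tz":{"type":"number"},"ax":{"type":"number"},"ay":{"type":"number"},"az":{"type":"number"},"jaw":{"type":"number"}}}},"newtons":{"type":"number"}},"required":["moves"]}

```bash
mkdir -p pics; cat > h.py <<'E'
import numpy as np, cv2
from station import monitor, capture, manip
from scipy.spatial.transform import Rotation as R
np.set_printoptions(precision=2,suppress=True)
def save(n,f,crop=None,s=1):
    im=f["pixels"][:,:,::-1]
    if crop: x0,y0,x1,y1=crop; im=im[y0:y1,x0:x1]
    if s!=1: im=cv2.resize(im,None,fx=s,fy=s,interpolation=cv2.INTER_CUBIC)
    cv2.imwrite(f"pics/{n}.png",im)
def ray(f,u,v,st=None):
    K=f["intrinsics"]
    if "pose" in f:
        d=np.array([(u-K[0,2])/K[0,0],-(v-K[1,2])/K[1,1],-1.]); T=f["pose"]
    else:
        x=(u-K[0,2])/K[0,0]; y=(v-K[1,2])/K[1,1]; th=np.hypot(x,y)
        k=np.sin(th)/th if th>1e-9 else 1
        d=np.array([x*k,-y*k,-np.cos(th)]); T=tool(st)@f["T_tool_cam"]
    d=T[:3,:3]@d; return T[:3,3],d/np.linalg.norm(d)
def tool(st):
    T=np.eye(4); T[:3,:3]=R.from_euler('xyz',st["eef_rot"],degrees=True).as_matrix(); T[:3,3]=st["tcp_pos"]; return T
def onz(f,u,v,z,st=None):
    o,d=ray(f,u,v,st); return o+d*(z-o[2])/d[2]
def proj(f,p,st=None):
    K=f["intrinsics"]; T=f["pose"] if "pose" in f else tool(st)@f["T_tool_cam"]
    c=np.linalg.inv(T)@np.append(p,1); x,y,z=c[0],-c[1],-c[2]
    if "pose" in f: return np.array([K[0,0]*x/z+K[0,2],K[1,1]*y/z+K[1,2]])
    r=np.hypot(x,y); th=np.arctan2(r,z); return np.array([K[0,0]*x/r*th+K[0,2],K[1,1]*y/r*th+K[1,2]])
def tri(*rs):
    A=0;b=0
    for o,d in rs:
        P=np.eye(3)-np.outer(d,d); A=A+P; b=b+P@o
    return np.linalg.solve(A,b)
E
python3 - <<'E'
from h import *
st=monitor.state()
print(st)
for n in("side","top","wrist"):
    f=capture(n); save(n+"0",f); print(n,f["intrinsics"].tolist(),f.get("pose",f.get("T_tool_cam")))
    import pickle; pickle.dump((st,{k:f[k] for k in f}),open(n+"0.pkl","wb"))
E
```

```text
{'time': 0.0, 'joints': array([64.57, 14.94, -7.99, 67.19,  0.  , 90.  ]), 'qvel': array([-0.06, -0.07,  0.06, -0.04, -0.06,  0.07]), 'effort': array([  0.  , -40.57,  25.39,   0.02,   0.  ,  -0.  ]), 'tcp_pos': array([225.12, 473.52, 230.47]), 'eef_rot': array([-90.11,   0.  , -25.43]), 'wrist_force': array([-0.12,  0.69, -0.32]), 'torque': array([0.01, 0.02, 0.04]), 'finger_gap': 0.9975771611429306}
side [[393.96633230790934, 0.0, 318.15407774209933], [0.0, 393.96633230790934, 203.5269775024901], [0.0, 0.0, 1.0]] [[ -0.99   0.09  -0.06 469.  ]
 [ -0.11  -0.73   0.67 727.18]
 [  0.01   0.68   0.74 890.39]
 [  0.     0.     0.     1.  ]]
top [[498.9660419192415, 0.0, 321.6484514212269], [0.0, 498.9660419192415, 200.44001674972642], [0.0, 0.0, 1.0]] [[   0.01    1.     -0.04  466.2 ]
 [  -1.      0.02    0.03   13.38]
 [   0.03    0.04    1.   1435.42]
 [   0.      0.      0.      1.  ]]
wrist [[309.70691628693146, 0.0, 319.75788678081364], [0.0, 309.70691628693146, 200.7760991455198], [0.0, 0.0, 1.0]] [[   0.     -0.96   -0.29  -74.99]
 [   0.      0.29   -0.96 -141.64]
 [   1.     -0.      0.     -0.55]
 [   0.      0.      0.      1.  ]]
```

View pics/side0.png

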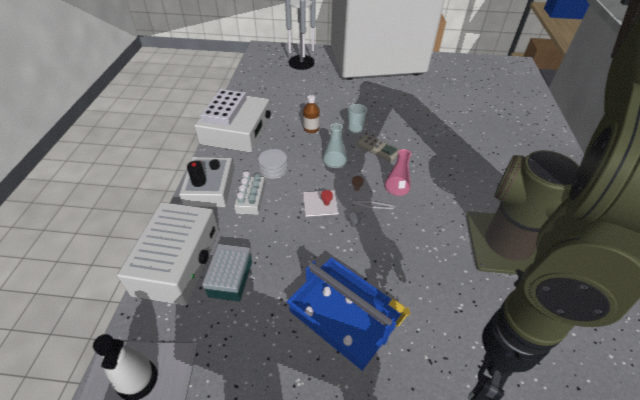

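View pics/top0.png

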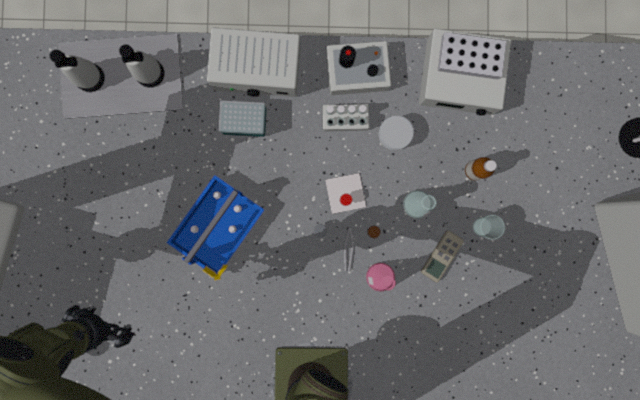

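View pics/wrist0.png

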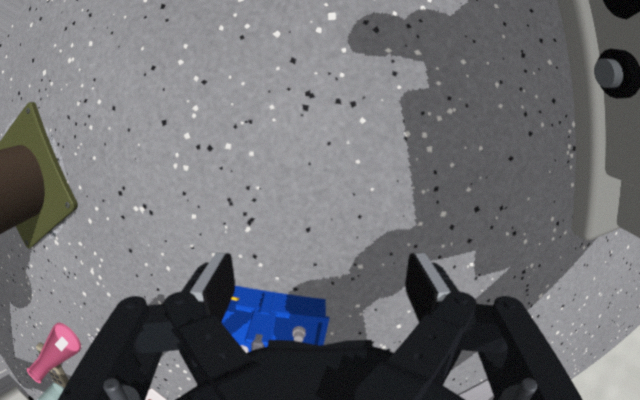

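Side view: the red stopper (326,198) stands on the white tile. A brown look-alike stands at (357,183) off the tile, the clear flask is at (335,147), and the pink flask at (399,172). The tote's yellow lip is at (400,312). The one to take is the red stopper on the tile. I'll confirm that with enlarged crops and measure positions.

```bash
python3 - <<'E'
from h import *
import pickle
s=pickle.load(open("side0.pkl","rb"))[1]; t=pickle.load(open("top0.pkl","rb"))[1]
a=cv2.resize(s["pixels"][90:230,280:430,::-1],None,fx=4,fy=4,interpolation=cv2.INTER_CUBIC)
cv2.imwrite("pics/s_crop.png",a)
b=cv2.resize(t["pixels"][160:300,310:510,::-1],None,fx=4,fy=4,interpolation=cv2.INTER_CUBIC)
cv2.imwrite("pics/t_crop.png",b)
b=cv2.resize(t["pixels"][165:290,155:275,::-1],None,fx=4.5,fy=4.5,interpolation=cv2.INTER_CUBIC)
cv2.imwrite("pics/tote_t.png",b)
b=cv2.resize(s["pixels"][245:375,275:425,::-1],None,fx=4.5,fy=4.5,interpolation=cv2.INTER_CUBIC)
cv2.imwrite("pics/tote_s.png",b)
for n,f in(("s",s),("t",t)):
    h=cv2.cvtColor(f["pixels"],cv2.COLOR_RGB2HSV)
    for c,lo,hi in(("red",(0,160,80),(6,255,255)),("red2",(174,160,80),(180,255,255)),("yel",(20,150,100),(33,255,255))):
        m=cv2.inRange(h,lo,hi); k,l,st,ce=cv2.connectedComponentsWithStats(m)
        for i in range(1,k):
            if st[i,4]>15: print(n,c,st[i],ce[i])
E
```

```text
s yel [390 300  19  26 149] [399.39 308.65]
t red [346  50   5   5  18] [348.11  52.06]
t red [341 194  11  11  81] [345.75 199.28]
t yel [203 265  24  15 122] [215.11 272.15]
```

View pics/s_crop.png

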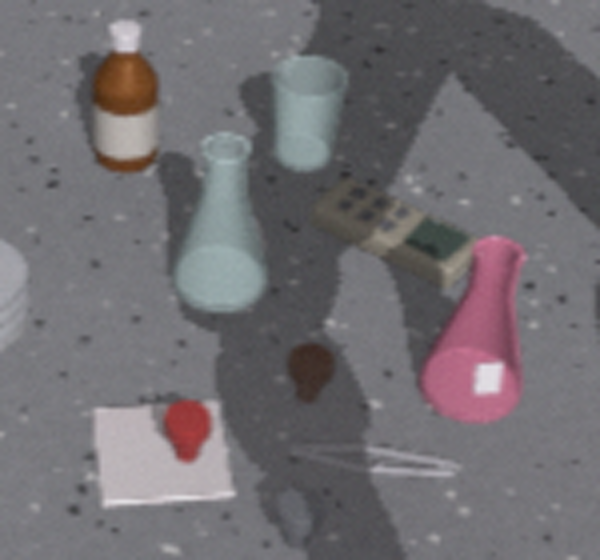

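View pics/t_crop.png

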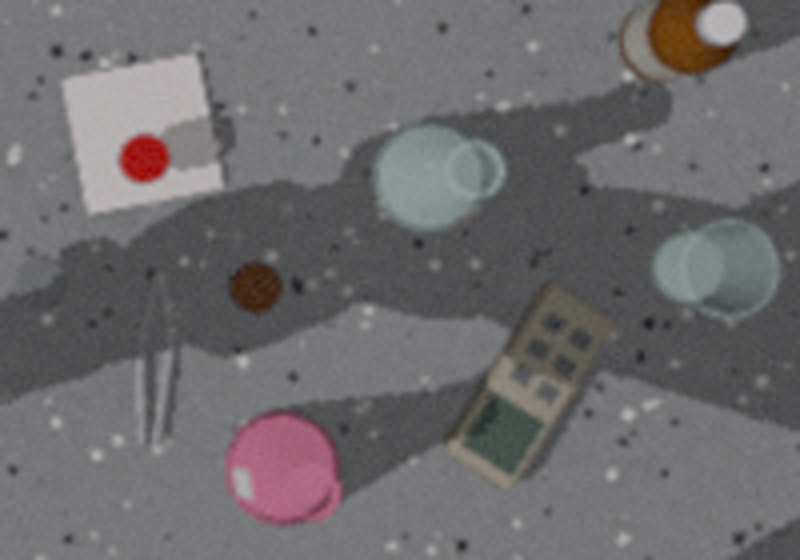

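View pics/tote_t.png

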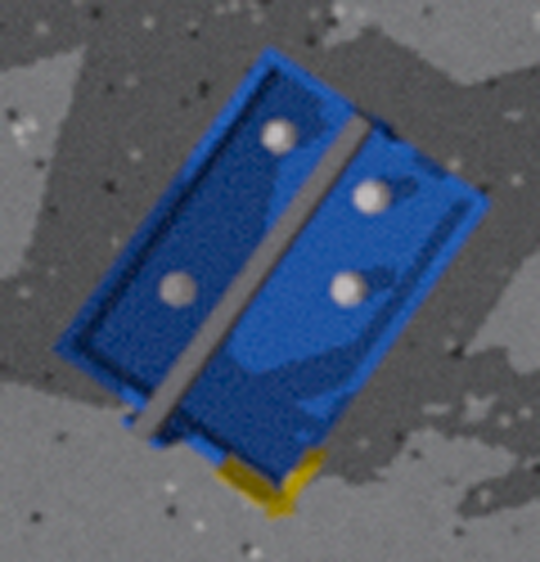

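View pics/tote_s.png

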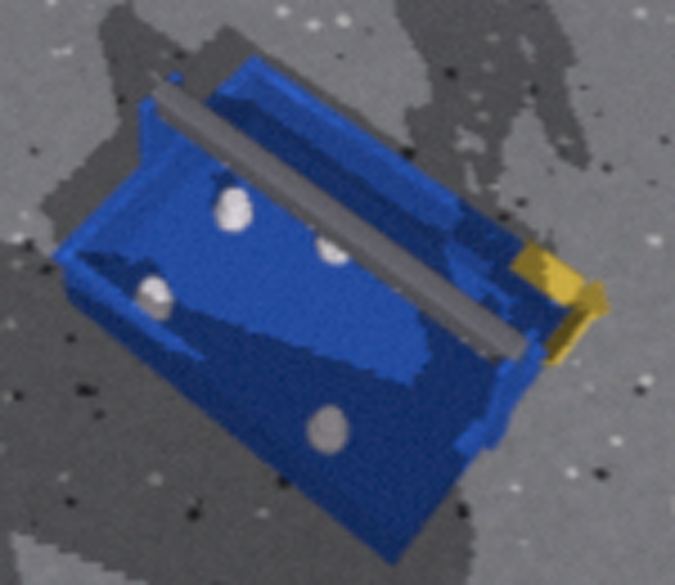

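```bash
python3 - <<'E'
from h import *
import pickle
s=pickle.load(open("side0.pkl","rb"))[1]; t=pickle.load(open("top0.pkl","rb"))[1]
T=lambda u,v:(u/4+310-.375,v/4+160-.375); S=lambda u,v:(u/4+280-.375,v/4+90-.375)
T2=lambda u,v:(u/4.5+155-.4,v/4.5+165-.4); S2=lambda u,v:(u/4.5+275-.4,v/4.5+245-.4)
print("stopper head top", onz(t,345.75,199.3,47)); 
print("  tri", tri(ray(t,*T(144,158)),ray(s,*S(187,420))), onz(s,*S(187,420),43))
print("mouth", onz(t,*T(475,168),140), onz(s,*S(227,147),140), tri(ray(t,*T(475,168)),ray(s,*S(227,147))))
print("flask base top", onz(t,*T(428,178),8), onz(s,*S(221,276),5))
A=(T2(361,120),S2(163,92)); B=(T2(146,434),S2(513,350))
for p in(A,B): print("handle end", onz(t,*p[0],116), onz(s,*p[1],116),tri(ray(t,*p[0]),ray(s,*p[1])))
print("tote corners rim", [onz(t,*T2(*q),50) for q in((270,50),(488,202),(57,346))])
print("yellow tip",onz(t,*T2(283,515),33))
for n,uv in dict(beaker=(730,268),brown=(255,288),pink=(322,498),dishes=None).items() if 0 else []: pass
print("beaker",onz(t,*T(732,268),85),"brown",onz(t,*T(255,288),41),"pink base",onz(t,*T(282,467),5),"pinkmouth",onz(t,*T(325,497),140),"meter",onz(t,*T(530,385),24),"bottle",onz(t,*T(722,22),135))
print("tweezers",onz(t,*T(158,280),5),onz(t,*T(150,445),5),"dishes",onz(t,397,132,48),"rack",onz(t,346,117,65),"tipbox",onz(t,243,117,67))
E
```

```text
stopper head top [524.01 -88.62  47.  ]
  tri [523.95 -88.64  42.03] [523.12 -87.7   43.  ]
mouth [ 517.41 -298.08  140.  ] [ 513.47 -296.15  140.  ] [ 515.52 -298.5   138.32]
flask base top [ 514.91 -295.86    8.  ] [ 512.64 -297.51    5.  ]
handle end [537.8  209.68 116.  ] [533.25 214.   116.  ] [535.9  210.39 110.56]
handle end [353.   330.32 116.  ] [354.28 337.03 116.  ] [352.58 332.47 106.92]
tote corners rim [array([583.63, 276.18,  50.  ]), array([492.1 , 140.61,  50.  ]), array([400.2 , 401.51,  50.  ])]
yellow tip [297.04 264.89  33.  ]
beaker [ 454.06 -487.99   85.  ] brown [ 434.94 -167.62   41.  ] pink base [ 306.56 -193.      5.  ] pinkmouth [ 302.61 -201.67  140.  ] meter [ 368.58 -366.16   24.  ] bottle [ 616.52 -462.57  135.  ]
tweezers [ 438.89 -102.49    5.  ] [321.1  -98.22   5.  ] dishes [ 715.4  -230.33   48.  ] rack [751.46 -85.11  65.  ] tipbox [745.44 198.88  67.  ]
```

Confirmed: the red stopper on the tile (top 346,199) is the target. The brown one (top 374,232) and the pink flask (380,277) are not. Next I'll compute the first moves.

```bash
cat >> h.py <<'E'
def delta(pos,Rm,st=None):
    st=st or monitor.state(); T=tool(st)
    p=T[:3,:3].T@(np.array(pos)-T[:3,3]); r=(R.from_matrix(T[:3,:3]).inv()*R.from_matrix(Rm)).as_rotvec(degrees=True)
    print("t",p,"a",r); return p,r
def down(jawang): # tool down, jaw (tool z) at world angle
    a=np.radians(jawang); z=np.array([np.cos(a),np.sin(a),0]); y=np.array([0,0,-1.]); x=np.cross(y,z)
    return np.column_stack([x,y,z])
E
python3 - <<'E'
from h import *
delta([523.8,-88.5,231],down(-9.6)); delta([523.8,-88.5,90],down(-9.6))
E
```

```text
t [ 511.07    0.23 -379.46] a [ 0.07 74.17  0.06]
t [ 511.07  141.23 -379.24] a [ 0.07 74.17  0.06]
```

Call:
arm_command(
  moves=[
    {"tx": 25, "tz": -19, "ay": 4, "jaw": 1},
    {"tx": 57, "tz": -42, "ay": 9},
    {"tx": 95, "tz": -70, "ay": 15},
    {"tx": 133, "tz": -98, "ay": 21},
    {"tx": 171, "tz": -126, "ay": 27},
    {"tx": 209, "tz": -154, "ay": 33},
    {"tx": 247, "tz": -182, "ay": 39},
    {"tx": 285, "tz": -210, "ay": 45},
    {"tx": 323, "tz": -238, "ay": 51},
    {"tx": 361, "tz": -266, "ay": 57},
  ],
)

```text
invalid input at $.moves[0]: expected keys tx, ty, tz, ax, ay, az, jaw
```

```bash
python3 - <<'E'
from h import *
delta([523.8,-88.5,110],down(-9.6)); print(monitor.state()["wrist_force"])
E
```

```text
t [ 511.07  121.23 -379.27] a [ 0.07 74.17  0.06]
[-0.86  1.06 -0.35]
```

Call:
arm_command(
  moves=[
    {"tx": 25, "ty": 0, "tz": -19, "ax": 0, "ay": 4, "az": 0, "jaw": 1},
    {"tx": 57, "ty": 0, "tz": -42, "ax": 0, "ay": 9, "az": 0, "jaw": 1},
    {"tx": 95, "ty": 0, "tz": -70, "ax": 0, "ay": 15, "az": 0, "jaw": 1},
    {"tx": 133, "ty": 0, "tz": -98, "ax": 0, "ay": 21, "az": 0, "jaw": 1},
    {"tx": 171, "ty": 0, "tz": -126, "ax": 0, "ay": 27, "az": 0, "jaw": 1},
    {"tx": 209, "ty": 0, "tz": -154, "ax": 0, "ay": 33, "az": 0, "jaw": 1},
    {"tx": 247, "ty": 0, "tz": -182, "ax": 0, "ay": 39, "az": 0, "jaw": 1},
    {"tx": 285, "ty": 0, "tz": -210, "ax": 0, "ay": 45, "az": 0, "jaw": 1},
    {"tx": 323, "ty": 0, "tz": -238, "ax": 0, "ay": 51, "az": 0, "jaw": 1},
    {"tx": 361, "ty": 0, "tz": -266, "ax": 0, "ay": 57, "az": 0, "jaw": 1},
  ],
)

```text
time: 1.15
tcp_pos: [437.6, 77.0, 231.3]
eef_rot: [-90.0, 0.0, -82.7]
wrist_force: [1.2, 1.0, -0.3]
finger_gap: 1.001
```

```bash
python3 - <<'E'
from h import *
delta([523.8,-88.5,110],down(-9.6)); print(monitor.state())
E
```

```text
t [175.17 121.23  64.37] a [-0.   16.92 -0.01]
{'time': 1.15, 'joints': array([  9.97,   7.  , -18.07,  64.92,   0.01,  92.65]), 'qvel': array([-59.41,  12.73,  14.98,   1.57,   0.19,   0.54]), 'effort': array([  4.31, -34.98,  23.57,   0.49,  -0.13,  -0.02]), 'tcp_pos': array([437.62,  77.02, 231.26]), 'eef_rot': array([-89.99,   0.01, -82.68]), 'wrist_force': array([ 1.18,  0.96, -0.29]), 'torque': array([-0.02, -0.02, -0.01]), 'finger_gap': 1.0010137992386372}
```

Call:
arm_command(
  moves=[
    {"tx": 38, "ty": 0, "tz": 14, "ax": 0, "ay": 5, "az": 0, "jaw": 1},
    {"tx": 76, "ty": 10, "tz": 28, "ax": 0, "ay": 9, "az": 0, "jaw": 1},
    {"tx": 110, "ty": 30, "tz": 40, "ax": 0, "ay": 13, "az": 0, "jaw": 1},
    {"tx": 140, "ty": 60, "tz": 51, "ax": 0, "ay": 16, "az": 0, "jaw": 1},
    {"tx": 162, "ty": 90, "tz": 59, "ax": 0, "ay": 17, "az": 0, "jaw": 0.9},
    {"tx": 172, "ty": 110, "tz": 63, "ax": 0, "ay": 17, "az": 0, "jaw": 0.8},
    {"tx": 175, "ty": 121, "tz": 64, "ax": 0, "ay": 17, "az": 0, "jaw": 0.7},
    {"tx": 175, "ty": 121, "tz": 64, "ax": 0, "ay": 17, "az": 0, "jaw": 0.7},
    {"tx": 175, "ty": 121, "tz": 64, "ax": 0, "ay": 17, "az": 0, "jaw": 0.7},
  ],
)

```text
time: 2.05
tcp_pos: [523.6, -85.6, 110.8]
eef_rot: [-90.0, 0.0, -99.4]
wrist_force: [0.1, -0.3, 0.7]
finger_gap: 0.697
```

```bash
python3 - <<'E'
from h import *
st=monitor.state(); print(st["tcp_pos"],st["eef_rot"],st["wrist_force"],st["finger_gap"])
f=capture("wrist"); save("w1",f); print(proj(f,[523.8,-88.5,47],st),proj(f,[515,-297,140],st))
g=capture("side"); save("s1",g)
E
```

```text
[523.62 -85.59 110.8 ] [-90.     0.02 -99.39] [ 0.07 -0.3   0.65] 0.6974954206598784
[320.84 219.64] [349.97 477.25]
```

View pics/w1.png

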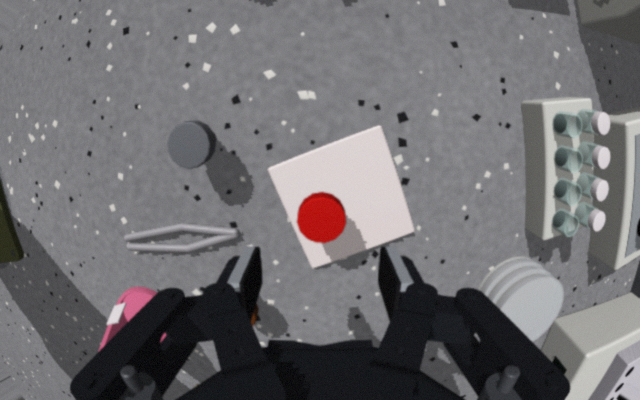

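View pics/s1.png

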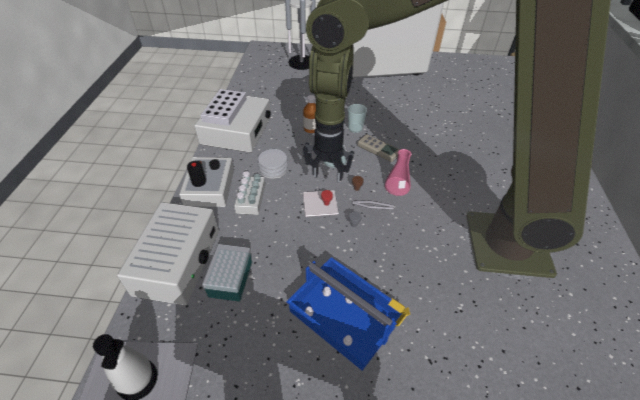

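Wrist view: red head at about (321,217) on the white tile, between the pad tips at (258,250) and (382,250). A grey look-alike is at (192,143), which I'll ignore.

```bash
python3 - <<'E'
from h import *
for i in range(2):
    st=monitor.state(); f=capture("wrist")
    h=cv2.cvtColor(f["pixels"],cv2.COLOR_RGB2HSV); m=cv2.inRange(h,(0,160,60),(8,255,255))|cv2.inRange(h,(172,160,60),(180,255,255))
    k,l,s,c=cv2.connectedComponentsWithStats(m); i=1+np.argmax(s[1:,4]); ys,xs=np.where(l==i)
    (cx,cy),r=cv2.minEnclosingCircle(np.column_stack([xs,ys]).astype(np.float32)); print(s[i],c[i],cx,cy,r)
    print(st["tcp_pos"],onz(f,*c[i],47,st),onz(f,cx,cy,47,st))
# where head would be in image if exactly below TCP; tip pixel at various
T=tool(st)
for dz,b in((0.35*42.5,0),(0.69*42.5,0),(0.69*42.5,5),(.69*42.5,10)):
    for sg in(-1,1): print(b,proj(f,T[:3,3]+T[:3,:3]@[0,-b,sg*dz],st))
delta([523.8,-88.5,27],down(-9.6))
E
```

```text
[ 296  193   48   49 1829] [319.76 217.2 ] 319.9285583496094 216.9761962890625 24.650144577026367
[524.4  -85.56 111.61] [524.21 -86.85  47.  ] [524.36 -86.71  47.  ]
[ 296  193   48   49 1826] [319.65 217.14] 319.643310546875 216.94703674316406 24.52097511291504
[524.51 -85.59 111.69] [524.26 -86.86  47.  ] [524.28 -86.72  47.  ]
0 [291.04 257.93]
0 [348.76 257.94]
0 [263.47 257.46]
0 [376.34 257.47]
5 [261.85 262.01]
5 [377.95 262.02]
10 [260.15 266.81]
10 [379.65 266.82]
t [ 2.92 84.6  -0.35] a [-0.13  0.23 -0.  ]
```

Call:
arm_command(
  moves=[
    {"tx": 1, "ty": 15, "tz": 0, "ax": 0, "ay": 0, "az": 0, "jaw": 0.7},
    {"tx": 2, "ty": 35, "tz": 0, "ax": 0, "ay": 0, "az": 0, "jaw": 0.7},
    {"tx": 2, "ty": 55, "tz": 0, "ax": 0, "ay": 0, "az": 0, "jaw": 0.7},
    {"tx": 2, "ty": 72, "tz": 0, "ax": 0, "ay": 0, "az": 0, "jaw": 0.7},
    {"tx": 2, "ty": 82, "tz": 0, "ax": 0, "ay": 0, "az": 0, "jaw": 0.7},
    {"tx": 2, "ty": 87, "tz": 0, "ax": 0, "ay": 0, "az": 0, "jaw": 0.65},
    {"tx": 2, "ty": 87, "tz": 0, "ax": 0, "ay": 0, "az": 0, "jaw": 0.55},
  ],
  newtons=40,
)

```text
time: 2.95
tcp_pos: [523.4, -87.9, 23.3]
eef_rot: [-90.0, 0.0, -99.4]
wrist_force: [0.2, 0.7, 0.8]
finger_gap: 0.555
```

```bash
python3 - <<'E'
from h import *
st=monitor.state(); print(st["tcp_pos"],st["finger_gap"],st["wrist_force"])
f=capture("wrist"); save("w2",f,(220,160,420,310),4)
E
```

```text
[523.38 -87.93  23.32] 0.5545544334177199 [0.19 0.71 0.79]
```

View pics/w2.png

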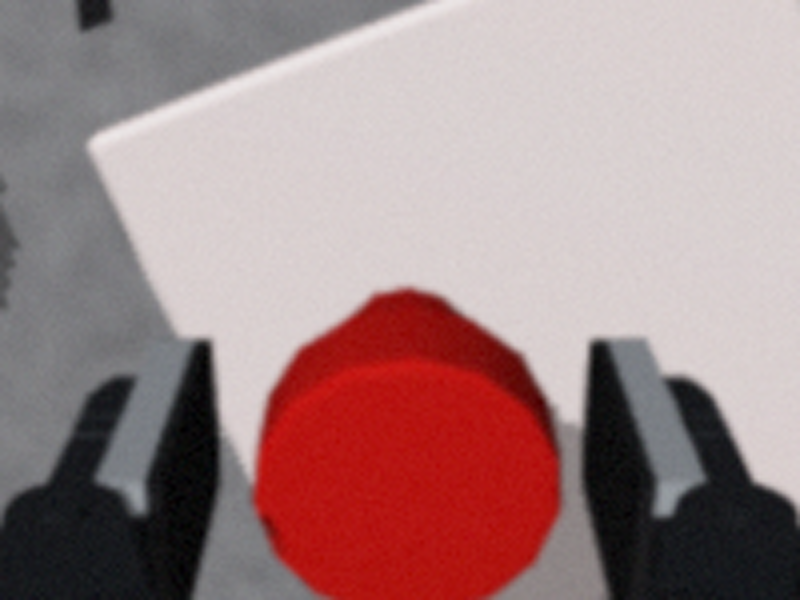

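Call:
arm_command(
  moves=[
    {"tx": 0, "ty": 0, "tz": 0, "ax": 0, "ay": 0, "az": 0, "jaw": 0.4},
    {"tx": 0, "ty": 0, "tz": 0, "ax": 0, "ay": 0, "az": 0, "jaw": 0.25},
    {"tx": 0, "ty": 0, "tz": 0, "ax": 0, "ay": 0, "az": 0, "jaw": 0.2},
    {"tx": 0, "ty": 0, "tz": 0, "ax": 0, "ay": 0, "az": 0, "jaw": 0.2},
    {"tx": 0, "ty": 0, "tz": 0, "ax": 0, "ay": 0, "az": 0, "jaw": 0.2},
  ],
  newtons=40,
)

```text
time: 3.5
tcp_pos: [524.2, -88.2, 24.4]
eef_rot: [-89.9, 0.0, -99.4]
wrist_force: [-1.1, 0.1, 5.8]
finger_gap: 0.404
```

Call:
arm_command(
  moves=[
    {"tx": 0, "ty": -5, "tz": 0, "ax": 0, "ay": 0, "az": 0, "jaw": 0.2},
    {"tx": 0, "ty": -15, "tz": 0, "ax": 0, "ay": 0, "az": 0, "jaw": 0.2},
    {"tx": 0, "ty": -25, "tz": 0, "ax": 0, "ay": 0, "az": 0, "jaw": 0.2},
    {"tx": 0, "ty": -30, "tz": 0, "ax": 0, "ay": 0, "az": 0, "jaw": 0.2},
  ],
)

```text
time: 3.9
tcp_pos: [524.2, -88.3, 54.8]
eef_rot: [-89.9, -0.0, -99.4]
wrist_force: [0.4, 0.2, -0.2]
finger_gap: 0.404
```

```bash
python3 - <<'E'
from h import *
st=monitor.state(); print(st["tcp_pos"],st["finger_gap"],st["wrist_force"])
f=capture("wrist"); save("w3",f,(220,160,420,310),4)
g=capture("side"); save("s3",g,(270,60,420,230),3.5)
E
```

```text
[524.23 -88.27  54.77] 0.40357293329325844 [ 0.42  0.18 -0.22]
```

View pics/w3.png

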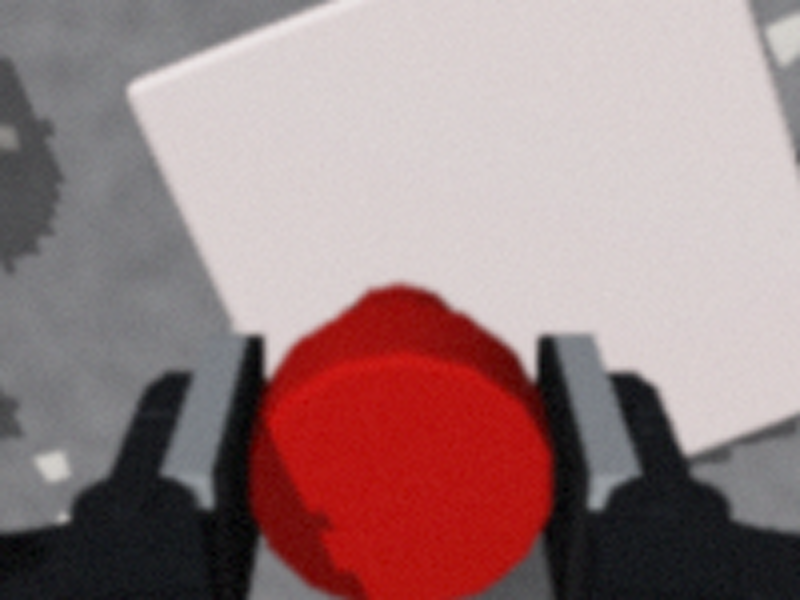

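View pics/s3.png

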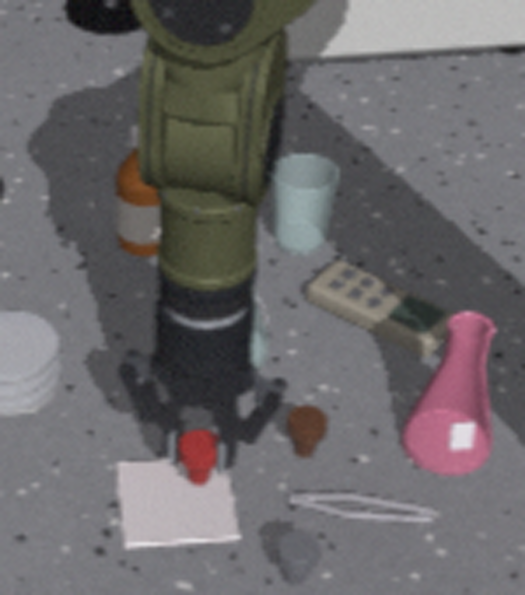

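```bash
python3 - <<'E'
from h import *
delta([515,-260,205],down(-9.4))
E
```

```text
t [ 170.93 -150.38   19.17] a [-0.14 -0.03  0.  ]
```

Call:
arm_command(
  moves=[
    {"tx": 0, "ty": -20, "tz": 0, "ax": 0, "ay": 0, "az": 0, "jaw": 0.2},
    {"tx": 0, "ty": -55, "tz": 0, "ax": 0, "ay": 0, "az": 0, "jaw": 0.2},
    {"tx": 0, "ty": -95, "tz": 0, "ax": 0, "ay": 0, "az": 0, "jaw": 0.2},
    {"tx": 15, "ty": -125, "tz": 2, "ax": 0, "ay": 0, "az": 0, "jaw": 0.2},
    {"tx": 45, "ty": -145, "tz": 5, "ax": 0, "ay": 0, "az": 0, "jaw": 0.2},
    {"tx": 85, "ty": -150, "tz": 10, "ax": 0, "ay": 0, "az": 0, "jaw": 0.2},
    {"tx": 125, "ty": -150, "tz": 14, "ax": 0, "ay": 0, "az": 0, "jaw": 0.2},
    {"tx": 155, "ty": -150, "tz": 17, "ax": 0, "ay": 0, "az": 0, "jaw": 0.2},
    {"tx": 171, "ty": -150, "tz": 19, "ax": 0, "ay": 0, "az": 0, "jaw": 0.2},
    {"tx": 171, "ty": -150, "tz": 19, "ax": 0, "ay": 0, "az": 0, "jaw": 0.2},
  ],
)

```text
time: 5.0
tcp_pos: [513.9, -261.5, 202.8]
eef_rot: [-90.0, 0.0, -99.6]
wrist_force: [0.2, 0.8, -0.7]
finger_gap: 0.4
```

Call:
arm_command(
  moves=[
    {"tx": 0, "ty": 0, "tz": 0, "ax": 0, "ay": 0, "az": 0, "jaw": 0.2},
    {"tx": 0, "ty": 0, "tz": 0, "ax": 0, "ay": 0, "az": 0, "jaw": 0.2},
  ],
)

```text
time: 5.2
tcp_pos: [514.0, -258.5, 203.1]
eef_rot: [-90.0, 0.1, -99.3]
wrist_force: [0.0, 0.7, -0.7]
finger_gap: 0.404
```

```bash
python3 - <<'E'
from h import *
st=monitor.state(); print(st["tcp_pos"],st["eef_rot"],st["finger_gap"],st["wrist_force"])
import pickle
f=capture("wrist"); save("w4",f,(220,160,420,310),4); pickle.dump((st,f),open("w4.pkl","wb"))
g=capture("side"); save("s4",g,(270,60,420,200),4);pickle.dump((st,g),open("s4.pkl","wb"))
print(proj(f,[515,-297,140],st))
E
```

```text
[ 514.04 -258.52  203.06] [-90.05   0.05 -99.35] 0.4041059805326791 [ 0.04  0.74 -0.72]
[329.6  263.57]
```

View pics/w4.png

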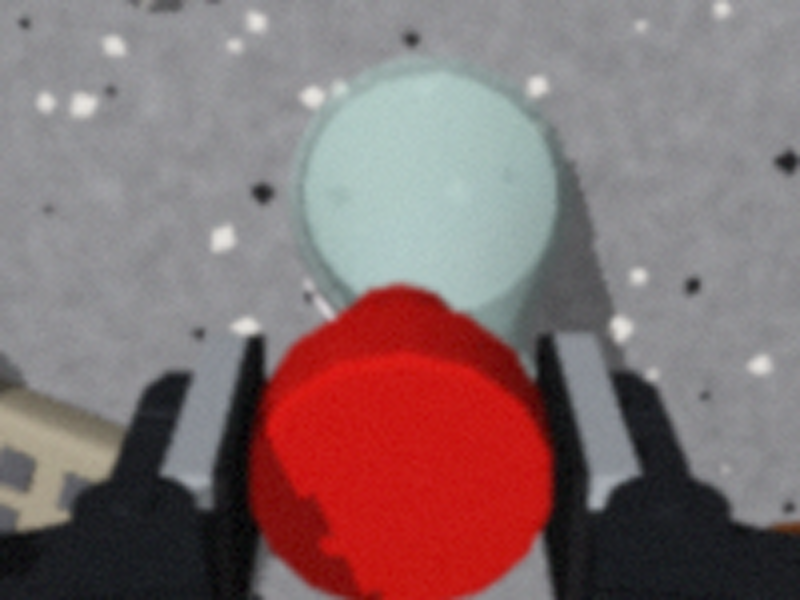

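View pics/s4.png

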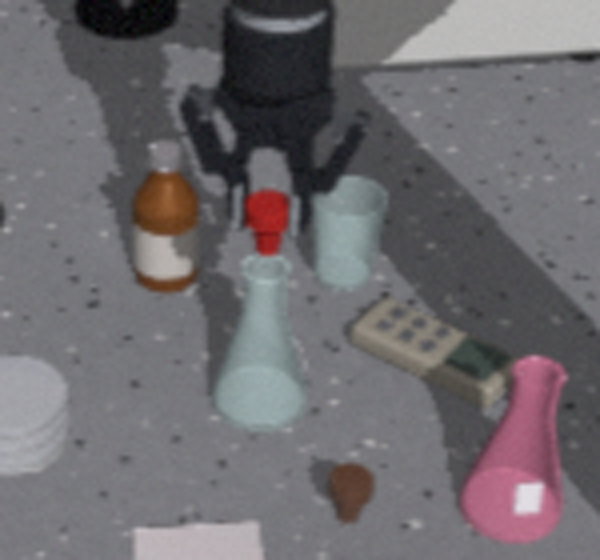

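```bash
python3 - <<'E'
from h import *
import pickle
st,f=pickle.load(open("w4.pkl","rb")); _,g=pickle.load(open("s4.pkl","rb"))
print("tcp",st["tcp_pos"])
print("base via wrist", onz(f,430/4+220-.375,187/4+160-.375,3,st))
h=cv2.cvtColor(g["pixels"],cv2.COLOR_RGB2HSV); m=cv2.inRange(h,(0,150,50),(8,255,255))|cv2.inRange(h,(172,150,50),(180,255,255))
m[:100]=0;m[130:]=0; ys,xs=np.where(m); print(xs.min(),xs.max(),ys.min(),ys.max(),xs.mean(),ys.mean())
z=st["tcp_pos"][2]
print("foot side",onz(g,268/4+270-.375,248/4+60-.375,z-18.4),"mouth side",onz(g,266/4+270-.375,270/4+60-.375,140))
for nm,zz in(("headtop",z+22.6),("headmid",z+14.6),("foot",z-18.4)): print(nm,proj(g,[st["tcp_pos"][0],st["tcp_pos"][1],zz]))
E
```

```text
tcp [ 514.04 -258.52  203.06]
base via wrist [ 516.01 -296.94    3.  ]
331 341 108 123 336.24 114.2
foot side [ 511.88 -259.02  184.66] mouth side [ 513.95 -292.14  140.  ]
headtop [336.51 110.08]
headmid [336.39 112.39]
foot [335.9  121.67]
```

```bash
python3 - <<'E'
from h import *
delta([515.7,-298,180],down(-9.4))
E
```

```text
t [38.69 23.26  7.84] a [ 0.02  0.07 -0.02]
```

Call:
arm_command(
  moves=[
    {"tx": 10, "ty": 0, "tz": 2, "ax": 0, "ay": 0, "az": 0, "jaw": 0.2},
    {"tx": 25, "ty": 3, "tz": 5, "ax": 0, "ay": 0, "az": 0, "jaw": 0.2},
    {"tx": 35, "ty": 12, "tz": 7, "ax": 0, "ay": 0, "az": 0, "jaw": 0.2},
    {"tx": 38.7, "ty": 20, "tz": 7.8, "ax": 0, "ay": 0, "az": 0, "jaw": 0.2},
    {"tx": 38.7, "ty": 23, "tz": 7.8, "ax": 0, "ay": 0, "az": 0, "jaw": 0.2},
    {"tx": 38.7, "ty": 23, "tz": 7.8, "ax": 0, "ay": 0, "az": 0, "jaw": 0.2},
    {"tx": 38.7, "ty": 23, "tz": 7.8, "ax": 0, "ay": 0, "az": 0, "jaw": 0.2},
  ],
)

```text
time: 6.0
tcp_pos: [515.3, -299.1, 180.1]
eef_rot: [-90.0, 0.0, -99.4]
wrist_force: [0.7, 0.4, -0.7]
finger_gap: 0.401
```

```bash
python3 - <<'E'
from h import *
st=monitor.state(); print(st["tcp_pos"],st["eef_rot"],st["finger_gap"],st["wrist_force"])
import pickle
g=capture("side"); save("s5",g,(300,90,380,150),10);pickle.dump((st,g),open("s5.pkl","wb"))
delta([515.7,-298,180],down(-9.4),st)
E
```

```text
[ 515.3  -299.1   180.09] [-90.03   0.02 -99.42] 0.4014254400591405 [ 0.72  0.41 -0.7 ]
t [-1.15  0.09  0.21] a [ 0.03 -0.02 -0.02]
```

View pics/s5.png

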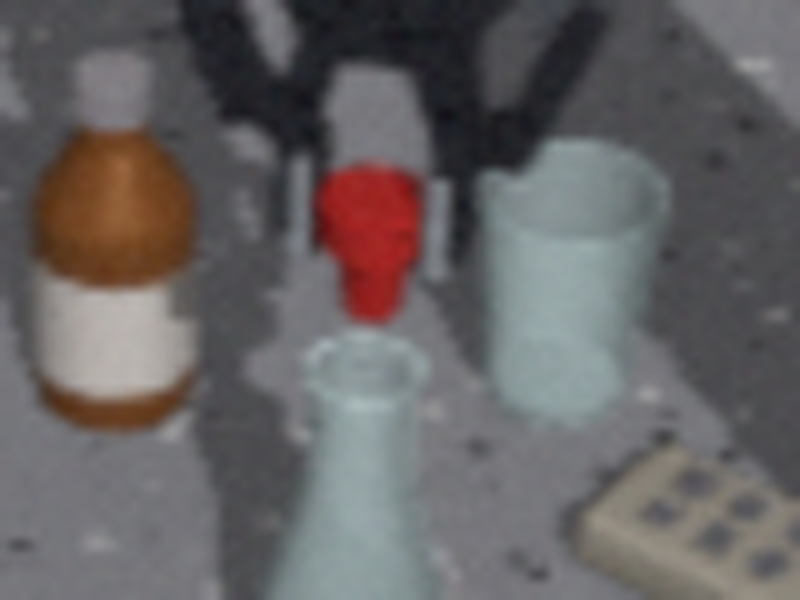

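```bash
python3 - <<'E'
from h import *
import pickle
st,g=pickle.load(open("s5.pkl","rb"))
c=lambda u,v:(u/10+300-.45,v/10+90-.45)
print("foot",onz(g,*c(371,312),st["tcp_pos"][2]-18.4),"headtop",onz(g,*c(370,178),st["tcp_pos"][2]+22.6))
for v in(362,367,370): print("mouth",onz(g,*c(366,v),140))
im=g["pixels"][115:140,320:355]
E
```

```text
foot [ 513.55 -295.69  161.69] headtop [ 516.58 -307.07  202.69]
mouth [ 514.42 -299.34  140.  ]
mouth [ 514.22 -296.72  140.  ]
mouth [ 514.1  -295.15  140.  ]
```

Call:
arm_command(
  moves=[
    {"tx": -1, "ty": 8, "tz": 0, "ax": 0, "ay": 0, "az": 0, "jaw": 0.2},
    {"tx": -1, "ty": 16, "tz": 0, "ax": 0, "ay": 0, "az": 0, "jaw": 0.2},
    {"tx": -1, "ty": 21, "tz": 0, "ax": 0, "ay": 0, "az": 0, "jaw": 0.2},
    {"tx": -1, "ty": 25, "tz": 0, "ax": 0, "ay": 0, "az": 0, "jaw": 0.2},
    {"tx": -1, "ty": 25, "tz": 0, "ax": 0, "ay": 0, "az": 0, "jaw": 0.2},
  ],
)

```text
time: 6.55
tcp_pos: [515.1, -298.1, 154.4]
eef_rot: [-90.1, 0.0, -99.4]
wrist_force: [0.2, -0.1, -0.5]
finger_gap: 0.407
```

Call:
arm_command(
  moves=[
    {"tx": 0, "ty": 3, "tz": 0, "ax": 0, "ay": 0, "az": 0, "jaw": 0.2},
    {"tx": 0, "ty": 6, "tz": 0, "ax": 0, "ay": 0, "az": 0, "jaw": 0.2},
    {"tx": 0, "ty": 6, "tz": 0, "ax": 0, "ay": 0, "az": 0, "jaw": 0.2},
  ],
)

```text
time: 6.85
tcp_pos: [515.5, -298.3, 148.9]
eef_rot: [-90.0, 0.0, -99.4]
wrist_force: [-0.1, -0.8, -0.3]
finger_gap: 0.404
```

```bash
python3 - <<'E'
from h import *
st=monitor.state(); print(st["tcp_pos"],st["eef_rot"],st["finger_gap"],st["wrist_force"])
g=capture("side"); save("s6",g,(300,90,380,150),10); f=capture("wrist"); save("w6",f,(220,160,420,310),4)
E
```

```text
[ 515.48 -298.29  148.95] [-90.03   0.01 -99.43] 0.4042044858792951 [-0.14 -0.81 -0.27]
```

View pics/s6.png

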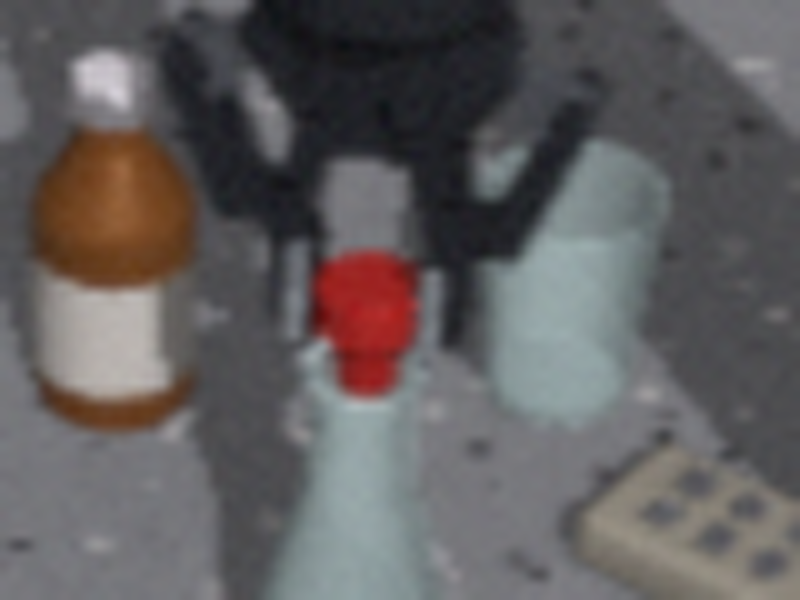

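View pics/w6.png

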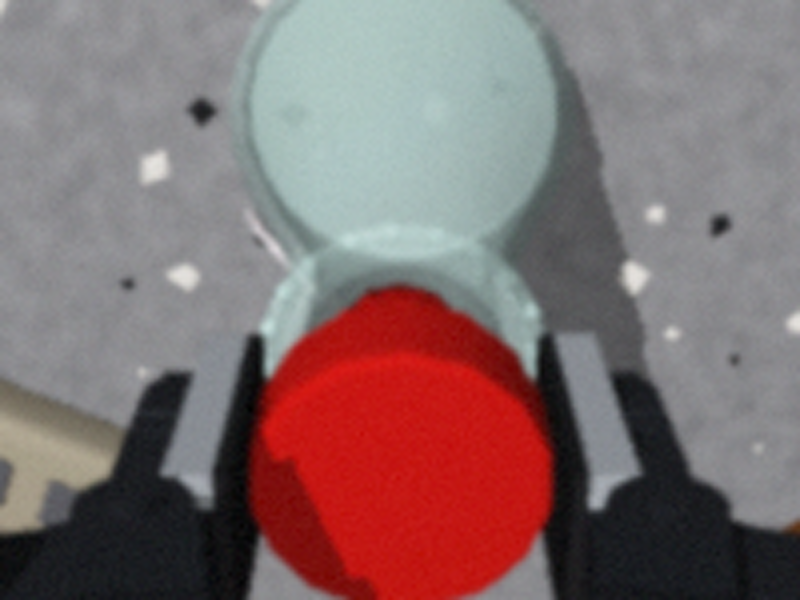

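Call:
arm_command(
  moves=[
    {"tx": 0, "ty": 3, "tz": 0, "ax": 0, "ay": 0, "az": 0, "jaw": 0.2},
    {"tx": 0, "ty": 6, "tz": 0, "ax": 0, "ay": 0, "az": 0, "jaw": 0.2},
    {"tx": 0, "ty": 8, "tz": 0, "ax": 0, "ay": 0, "az": 0, "jaw": 0.2},
    {"tx": 0, "ty": 8, "tz": 0, "ax": 0, "ay": 0, "az": 0, "jaw": 0.2},
  ],
)

```text
time: 7.35
tcp_pos: [515.3, -298.2, 140.8]
eef_rot: [-90.0, 0.0, -99.4]
wrist_force: [-1.0, -0.3, -0.8]
finger_gap: 0.4
```

Call:
arm_command(
  moves=[
    {"tx": 0, "ty": 2, "tz": 0, "ax": 0, "ay": 0, "az": 0, "jaw": 0.2},
    {"tx": 0, "ty": 3, "tz": 0, "ax": 0, "ay": 0, "az": 0, "jaw": 0.2},
    {"tx": 0, "ty": 3, "tz": 0, "ax": 0, "ay": 0, "az": 0, "jaw": 0.2},
  ],
)

```text
time: 7.65
tcp_pos: [516.1, -298.5, 138.8]
eef_rot: [-89.9, -0.0, -99.4]
wrist_force: [0.3, 0.2, 1.9]
finger_gap: 0.399
```

```bash
python3 - <<'E'
from h import *
st=monitor.state(); print(st["tcp_pos"],st["eef_rot"],st["finger_gap"],st["wrist_force"])
f=capture("wrist"); save("w7",f,(220,160,420,310),4)
E
```

```text
[ 516.05 -298.55  138.81] [-89.94  -0.02 -99.42] 0.3986620564112923 [0.33 0.19 1.92]
```

View pics/w7.png

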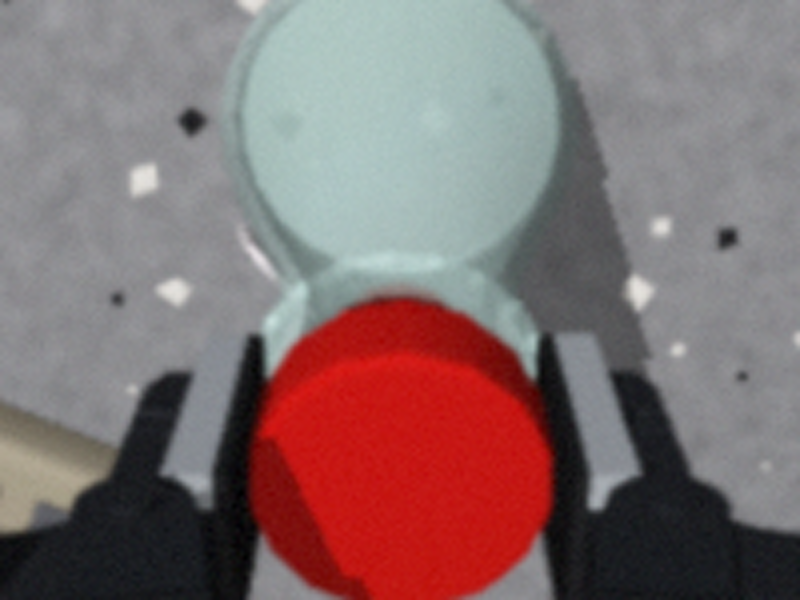

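Call:
arm_command(
  moves=[
    {"tx": 0, "ty": 3, "tz": 0, "ax": 0, "ay": 0, "az": 0, "jaw": 0.42},
    {"tx": 0, "ty": 3, "tz": 0, "ax": 0, "ay": 0, "az": 0, "jaw": 0.5},
    {"tx": 0, "ty": 3, "tz": 0, "ax": 0, "ay": 0, "az": 0, "jaw": 0.6},
    {"tx": 0, "ty": 3, "tz": 0, "ax": 0, "ay": 0, "az": 0, "jaw": 0.7},
    {"tx": 0, "ty": 0, "tz": 0, "ax": 0, "ay": 0, "az": 0, "jaw": 0.7},
  ],
)

```text
time: 8.2
tcp_pos: [515.3, -298.2, 137.8]
eef_rot: [-90.1, 0.0, -99.4]
wrist_force: [-0.1, -0.1, -0.3]
finger_gap: 0.702
```

```bash
python3 - <<'E'
from h import *
st=monitor.state(); print(st["tcp_pos"],st["eef_rot"],st["finger_gap"],st["wrist_force"])
f=capture("wrist"); save("w8",f,(220,160,420,310),4)
g=capture("side"); save("s8",g,(300,90,380,150),10)
E
```

```text
[ 515.29 -298.18  137.83] [-90.06   0.03 -99.43] 0.7018220830047784 [-0.06 -0.07 -0.26]
```

View pics/w8.png

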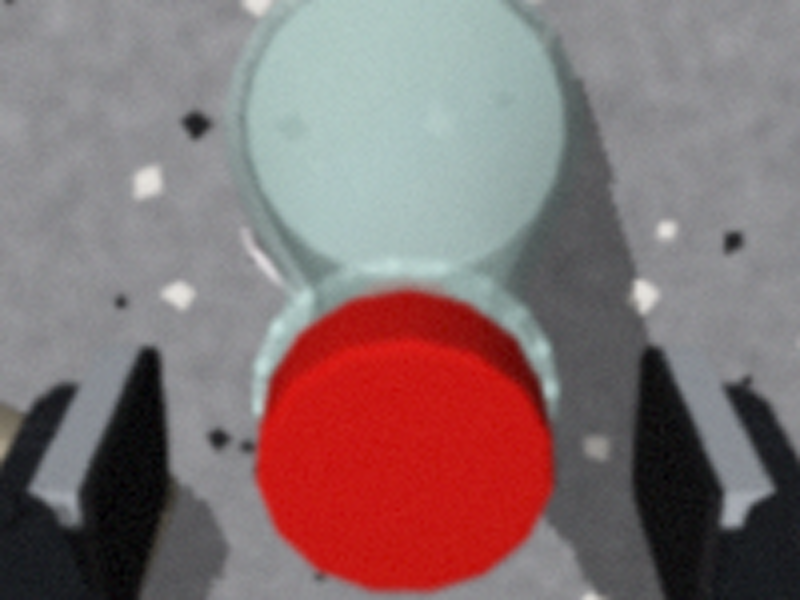

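View pics/s8.png

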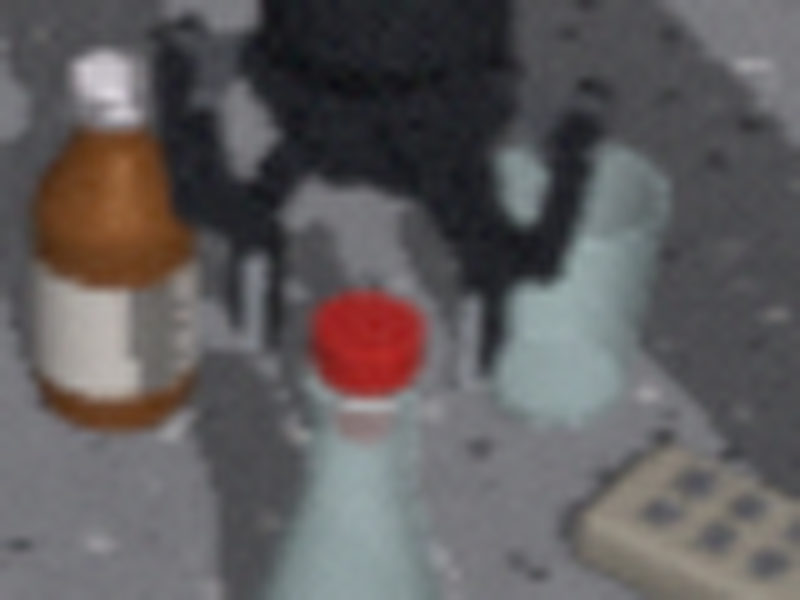

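Call:
arm_command(
  moves=[
    {"tx": 0, "ty": -10, "tz": 0, "ax": 0, "ay": 0, "az": 0, "jaw": 0.7},
    {"tx": 0, "ty": -25, "tz": 0, "ax": 0, "ay": 0, "az": 0, "jaw": 0.7},
    {"tx": 0, "ty": -40, "tz": 0, "ax": 0, "ay": 0, "az": 0, "jaw": 0.6},
    {"tx": 0, "ty": -45, "tz": 0, "ax": 0, "ay": 0, "az": 0, "jaw": 0.4},
    {"tx": 0, "ty": -45, "tz": 0, "ax": 0, "ay": 0, "az": 0, "jaw": 0},
    {"tx": 0, "ty": -45, "tz": 0, "ax": 0, "ay": 0, "az": 0, "jaw": 0},
    {"tx": 0, "ty": -38, "tz": 0, "ax": 0, "ay": 0, "az": 0, "jaw": 0},
    {"tx": 0, "ty": -30, "tz": 0, "ax": 0, "ay": 0, "az": 0, "jaw": 0},
    {"tx": 0, "ty": -24, "tz": 0, "ax": 0, "ay": 0, "az": 0, "jaw": 0},
    {"tx": 0, "ty": -22, "tz": 0, "ax": 0, "ay": 0, "az": 0, "jaw": 0},
  ],
)

```text
time: 9.3
tcp_pos: [514.7, -297.8, 158.5]
eef_rot: [-90.2, 0.1, -99.4]
wrist_force: [-0.0, -0.0, -0.7]
finger_gap: -0.002
```

Call:
arm_command(
  moves=[
    {"tx": 0, "ty": 2, "tz": 0, "ax": 0, "ay": 0, "az": 0, "jaw": 0},
    {"tx": 0, "ty": 3, "tz": 0, "ax": 0, "ay": 0, "az": 0, "jaw": 0},
    {"tx": 0, "ty": 3, "tz": 0, "ax": 0, "ay": 0, "az": 0, "jaw": 0},
  ],
)

```text
time: 9.6
tcp_pos: [515.7, -298.4, 157.3]
eef_rot: [-90.0, -0.0, -99.4]
wrist_force: [0.2, -0.7, -0.2]
finger_gap: -0.002
```

Call:
arm_command(
  moves=[
    {"tx": 0, "ty": 1, "tz": 0, "ax": 0, "ay": 0, "az": 0, "jaw": 0},
    {"tx": 0, "ty": 2, "tz": 0, "ax": 0, "ay": 0, "az": 0, "jaw": 0},
    {"tx": 0, "ty": 2, "tz": 0, "ax": 0, "ay": 0, "az": 0, "jaw": 0},
  ],
)

```text
time: 9.9
tcp_pos: [515.9, -298.5, 156.1]
eef_rot: [-89.9, -0.0, -99.4]
wrist_force: [-1.8, 0.8, 2.6]
finger_gap: 0.004
```

Call:
arm_command(
  moves=[
    {"tx": 0, "ty": 1, "tz": 0, "ax": 0, "ay": 0, "az": 0, "jaw": 0},
    {"tx": 0, "ty": 1, "tz": 0, "ax": 0, "ay": 0, "az": 0, "jaw": 0},
  ],
)

```text
time: 10.1
tcp_pos: [516.1, -298.6, 156.1]
eef_rot: [-89.9, -0.0, -99.4]
wrist_force: [-1.5, 1.5, 8.3]
finger_gap: 0.002
```

Call:
arm_command(
  moves=[
    {"tx": 0, "ty": 1, "tz": 0, "ax": 0, "ay": 0, "az": 0, "jaw": 0},
    {"tx": 0, "ty": 1, "tz": 0, "ax": 0, "ay": 0, "az": 0, "jaw": 0},
  ],
)

```text
time: 10.3
tcp_pos: [516.3, -298.8, 156.1]
eef_rot: [-89.8, -0.1, -99.4]
wrist_force: [-2.5, 2.1, 13.1]
finger_gap: -0.001
```

Call:
arm_command(
  moves=[
    {"tx": 0, "ty": -3, "tz": 0, "ax": 0, "ay": 0, "az": 0, "jaw": 0},
    {"tx": 0, "ty": -10, "tz": 0, "ax": 0, "ay": 0, "az": 0, "jaw": 0},
    {"tx": 0, "ty": -25, "tz": 0, "ax": 0, "ay": 0, "az": 0, "jaw": 0},
    {"tx": 0, "ty": -55, "tz": 0, "ax": 0, "ay": 0, "az": 0, "jaw": 0},
    {"tx": -20, "ty": -90, "tz": 0, "ax": 0, "ay": 0, "az": 0, "jaw": 0.2},
    {"tx": -60, "ty": -95, "tz": 0, "ax": 0, "ay": 0, "az": 0, "jaw": 0.4},
    {"tx": -105, "ty": -95, "tz": 0, "ax": 0, "ay": 0, "az": 0, "jaw": 0.7},
    {"tx": -150, "ty": -95, "tz": 0, "ax": 0, "ay": 0, "az": 0, "jaw": 1},
  ],
)

```text
time: 11.1
tcp_pos: [540.6, -149.4, 248.8]
eef_rot: [-89.9, -0.0, -99.5]
wrist_force: [-0.5, -0.1, -0.1]
finger_gap: 0.679
```

```bash
python3 - <<'E'
from h import *
import pickle
st=monitor.state(); print(st["tcp_pos"],st["eef_rot"],st["finger_gap"],st["wrist_force"])
g=capture("side"); save("s9",g,(290,80,390,180),6)
t=capture("top"); pickle.dump((st,t),open("t9.pkl","wb"));save("t9",t)
delta([445,270,200],down(56.8),st)
E
```

```text
[ 540.64 -149.39  248.85] [-89.93  -0.   -99.5 ] 0.6791494523082764 [-0.49 -0.13 -0.14]
t [-397.84   48.65 -163.64] a [ -0.06 -66.3    0.04]
```

View pics/s9.png

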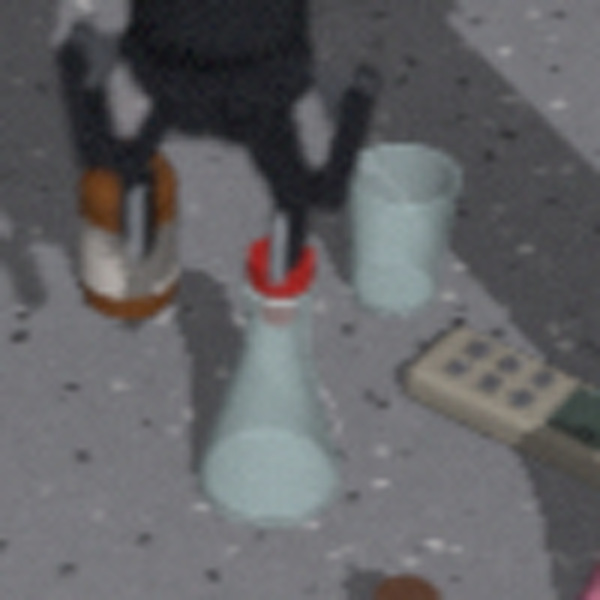

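View pics/t9.png

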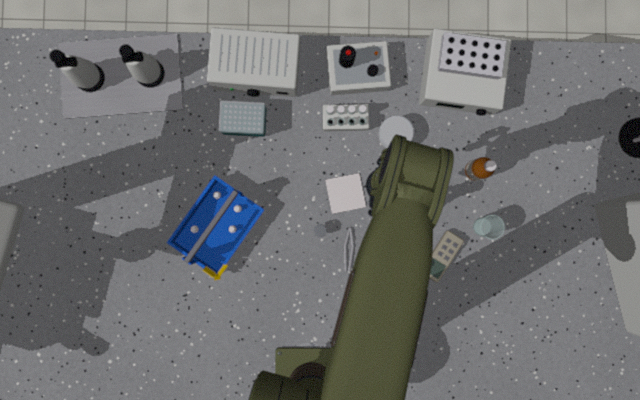

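Stopper seated: contact at z = 156.1, which matches the home height of 156, and it held under 13 N. The side view shows the head on the rim at about (337,124) and the flask upright. Now the tote.

Call:
arm_command(
  moves=[
    {"tx": -20, "ty": 0, "tz": -8, "ax": 0, "ay": -4, "az": 0, "jaw": 1},
    {"tx": -55, "ty": 0, "tz": -22, "ax": 0, "ay": -9, "az": 0, "jaw": 1},
    {"tx": -93, "ty": 0, "tz": -38, "ax": 0, "ay": -15, "az": 0, "jaw": 1},
    {"tx": -131, "ty": 0, "tz": -54, "ax": 0, "ay": -22, "az": 0, "jaw": 1},
    {"tx": -170, "ty": 0, "tz": -70, "ax": 0, "ay": -28, "az": 0, "jaw": 1},
    {"tx": -210, "ty": 0, "tz": -86, "ax": 0, "ay": -35, "az": 0, "jaw": 1},
    {"tx": -250, "ty": 0, "tz": -102, "ax": 0, "ay": -42, "az": 0, "jaw": 1},
    {"tx": -290, "ty": 0, "tz": -119, "ax": 0, "ay": -48, "az": 0, "jaw": 1},
    {"tx": -328, "ty": 8, "tz": -134, "ax": 0, "ay": -54, "az": 0, "jaw": 1},
    {"tx": -358, "ty": 20, "tz": -147, "ax": 0, "ay": -60, "az": 0, "jaw": 1},
  ],
)

```text
time: 12.2
tcp_pos: [454.3, 228.7, 228.8]
eef_rot: [-89.9, -0.1, -39.1]
wrist_force: [0.1, 0.3, -0.0]
finger_gap: 1.001
```

```bash
python3 - <<'E'
from h import *
st=monitor.state(); print(st["tcp_pos"],st["joints"])
delta([445,270,195],down(56.8),st)
E
```

```text
[454.27 228.73 228.8 ] [ 26.73  13.26 -10.53  66.09  -0.01  65.87]
t [-33.27  33.82  26.09] a [-0.11 -5.94  0.06]
```

Call:
arm_command(
  moves=[
    {"tx": -20, "ty": 15, "tz": 14, "ax": 0, "ay": -4, "az": 0, "jaw": 1},
    {"tx": -30, "ty": 28, "tz": 23, "ax": 0, "ay": -6, "az": 0, "jaw": 1},
    {"tx": -33, "ty": 34, "tz": 26, "ax": 0, "ay": -6, "az": 0, "jaw": 1},
    {"tx": -33, "ty": 34, "tz": 26, "ax": 0, "ay": -6, "az": 0, "jaw": 1},
    {"tx": -33, "ty": 34, "tz": 26, "ax": 0, "ay": -6, "az": 0, "jaw": 1},
  ],
)

```text
time: 12.7
tcp_pos: [445.4, 266.9, 194.5]
eef_rot: [-90.0, -0.0, -33.5]
wrist_force: [-0.7, -0.4, 0.6]
finger_gap: 1.002
```

```bash
python3 - <<'E'
from h import *
import pickle
st=monitor.state(); print(st["tcp_pos"],st["eef_rot"],st["joints"])
f=capture("wrist"); save("w10",f); pickle.dump((st,f),open("w10.pkl","wb"))
g=capture("side"); save("s10",g,(290,80,390,180),6)
E
```

```text
[445.41 266.91 194.53] [-90.02  -0.03 -33.53] [ 30.95  15.41 -12.83  61.77  -0.03  64.49]
```

View pics/w10.png

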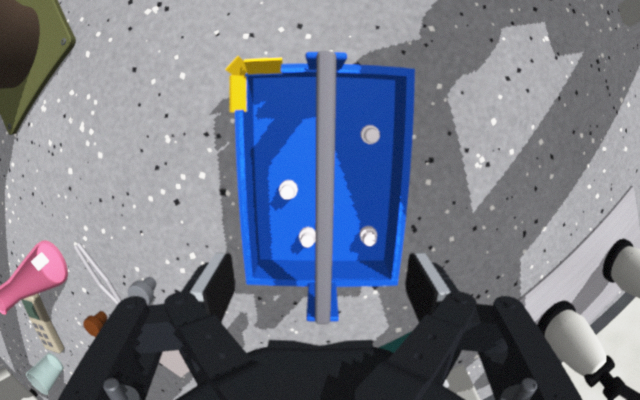

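View pics/s10.png

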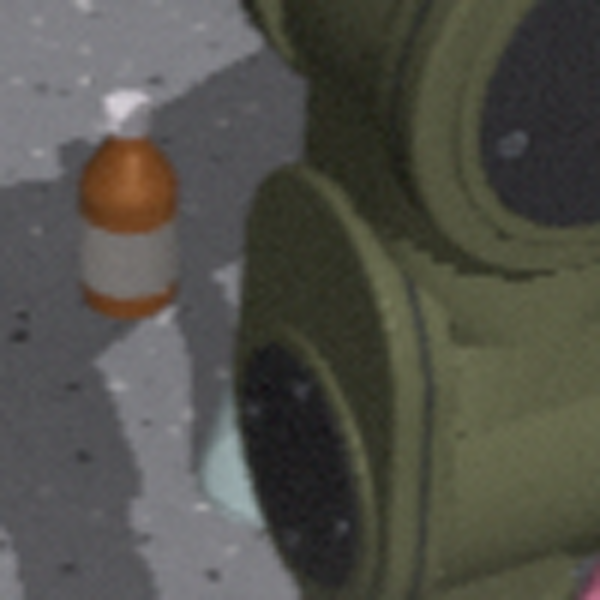

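Wrist view: the grey bar runs from (326,52) to (322,323), with the yellow corner at (242,68) and the four white stoppers visible. The arm hides the flask in the side view.

```bash
python3 - <<'E'
from h import *
import pickle
st,f=pickle.load(open("w10.pkl","rb"))
A=onz(f,326,52,116,st);B=onz(f,322.5,323,116,st)
print(A,B,(A+B)/2,np.linalg.norm(A-B),np.degrees(np.arctan2(*(A-B)[1::-1])))
# bar centre line points
for v in(80,150,220,290):
    row=f["pixels"][v].astype(int); sat=row.max(1)-row.min(1); xs=[x for x in range(305,345) if sat[x]<40]; 
    p=onz(f,np.mean(xs),v,116,st); print(v,xs[0],xs[-1],p)
delta([445,270,120],down(56.8),st)
E
```

```text
[351.28 333.63 116.  ] [536.48 208.6  116.  ] [443.88 271.11 116.  ] 223.44986672477518 145.9765968053744
80 317 335 [368.19 322.42 116.  ]
150 317 333 [409.53 294.29 116.  ]
220 316 331 [453.4  264.13 116.  ]
290 305 344 [507.67 231.33 116.  ]
t [-2.09 74.53  2.37] a [ 0.02 -0.33  0.03]
```

```bash
python3 - <<'E'
from h import *
st=monitor.state(); print(st["tcp_pos"]); delta([444.3,271,86],down(56.2),st)
E
```

```text
[445.66 267.01 194.99]
t [ -3.42 108.99   2.49] a [-0.04  0.26  0.04]
```

Call:
arm_command(
  moves=[
    {"tx": -3.4, "ty": 10, "tz": 2.5, "ax": 0, "ay": 0, "az": 0, "jaw": 1},
    {"tx": -3.4, "ty": 30, "tz": 2.5, "ax": 0, "ay": 0, "az": 0, "jaw": 1},
    {"tx": -3.4, "ty": 50, "tz": 2.5, "ax": 0, "ay": 0, "az": 0, "jaw": 0.9},
    {"tx": -3.4, "ty": 70, "tz": 2.5, "ax": 0, "ay": 0, "az": 0, "jaw": 0.8},
    {"tx": -3.4, "ty": 90, "tz": 2.5, "ax": 0, "ay": 0, "az": 0, "jaw": 0.7},
    {"tx": -3.4, "ty": 103, "tz": 2.5, "ax": 0, "ay": 0, "az": 0, "jaw": 0.6},
    {"tx": -3.4, "ty": 109, "tz": 2.5, "ax": 0, "ay": 0, "az": 0, "jaw": 0.5},
    {"tx": -3.4, "ty": 109, "tz": 2.5, "ax": 0, "ay": 0, "az": 0, "jaw": 0.5},
    {"tx": -3.4, "ty": 109, "tz": 2.5, "ax": 0, "ay": 0, "az": 0, "jaw": 0.5},
  ],
)

```text
time: 13.7
tcp_pos: [443.9, 272.0, 85.8]
eef_rot: [-90.0, -0.0, -33.4]
wrist_force: [1.0, 0.8, -0.2]
finger_gap: 0.496
```

```bash
python3 - <<'E'
from h import *
import pickle
st=monitor.state(); print(st["tcp_pos"],st["eef_rot"],st["wrist_force"],st["finger_gap"])
f=capture("wrist"); save("w11",f)
delta([444.3,271,86],down(56.2),st)
E
```

```text
[443.85 271.97  85.77] [-89.95  -0.02 -33.45] [ 1.04  0.77 -0.18] 0.49630702613499206
t [ 0.91 -0.23 -0.56] a [-0.05  0.35  0.02]
```

View pics/w11.png

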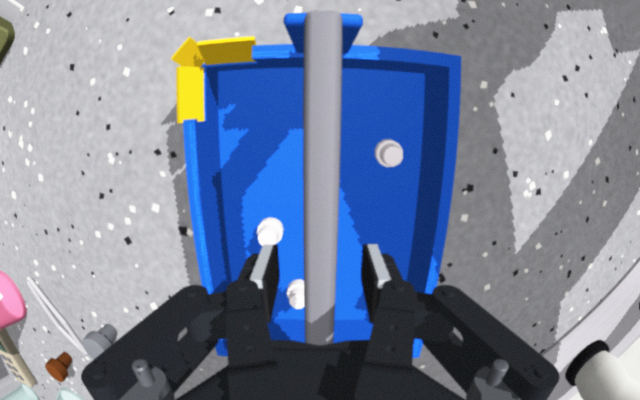

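Bar centred at (321,260) between the pads at (267,250) and (375,250). Closing hard.

Call:
arm_command(
  moves=[
    {"tx": 0, "ty": 0, "tz": 0, "ax": 0, "ay": 0.4, "az": 0, "jaw": 0.35},
    {"tx": 0, "ty": 0, "tz": 0, "ax": 0, "ay": 0.4, "az": 0, "jaw": 0.25},
    {"tx": 0, "ty": 0, "tz": 0, "ax": 0, "ay": 0.4, "az": 0, "jaw": 0.1},
    {"tx": 0, "ty": 0, "tz": 0, "ax": 0, "ay": 0.4, "az": 0, "jaw": 0},
    {"tx": 0, "ty": 0, "tz": 0, "ax": 0, "ay": 0.4, "az": 0, "jaw": 0},
    {"tx": 0, "ty": 0, "tz": 0, "ax": 0, "ay": 0.4, "az": 0, "jaw": 0},
    {"tx": 0, "ty": 0, "tz": 0, "ax": 0, "ay": 0.4, "az": 0, "jaw": 0},
  ],
  newtons=115,
)

```text
time: 14.45
tcp_pos: [443.9, 272.1, 86.1]
eef_rot: [-89.9, -0.0, -33.8]
wrist_force: [-0.9, -0.6, 6.2]
finger_gap: 0.143
```

Call:
arm_command(
  moves=[
    {"tx": 0, "ty": -3, "tz": 0, "ax": 0, "ay": 0, "az": 0, "jaw": 0},
    {"tx": 0, "ty": -10, "tz": 0, "ax": 0, "ay": 0, "az": 0, "jaw": 0},
    {"tx": 0, "ty": -20, "tz": 0, "ax": 0, "ay": 0, "az": 0, "jaw": 0},
    {"tx": 0, "ty": -35, "tz": 0, "ax": 0, "ay": 0, "az": 0, "jaw": 0},
    {"tx": 0, "ty": -50, "tz": 0, "ax": 0, "ay": 0, "az": 0, "jaw": 0},
    {"tx": 0, "ty": -65, "tz": 0, "ax": 0, "ay": 0, "az": 0, "jaw": 0},
    {"tx": 0, "ty": -80, "tz": 0, "ax": 0, "ay": 0, "az": 0, "jaw": 0},
    {"tx": 0, "ty": -95, "tz": 0, "ax": 0, "ay": 0, "az": 0, "jaw": 0},
  ],
)

```text
time: 15.25
tcp_pos: [443.2, 271.7, 181.4]
eef_rot: [-90.0, 0.0, -33.8]
wrist_force: [-0.4, 0.1, -2.8]
finger_gap: 0.141
```

```bash
python3 - <<'E'
from h import *
st=monitor.state(); print(st["tcp_pos"],st["eef_rot"],st["joints"],st["wrist_force"],st["torque"],st["finger_gap"])
f=capture("wrist"); save("w12",f); g=capture("side"); save("s12",g)
# tilt vector: tool axes x=tote -x? compute
T=tool(st); d=np.array([np.cos(np.radians(191.2)),np.sin(np.radians(191.2)),0])
ax=np.cross([0,0,1],d); a=T[:3,:3].T@ax; print("axis tool",a,"tote +x in tool",T[:3,:3].T@[np.cos(np.radians(146.2)),np.sin(np.radians(146.2)),0])
E
```

```text
[443.24 271.73 181.38] [-90.     0.   -33.83] [ 31.51  15.93 -14.15  59.93   0.    65.34] [-0.42  0.1  -2.76] [ 0.03  0.05 -0.  ] 0.1411433969705834
axis tool [ 0.71  0.   -0.71] tote +x in tool [-1.  0. -0.]
```

View pics/w12.png

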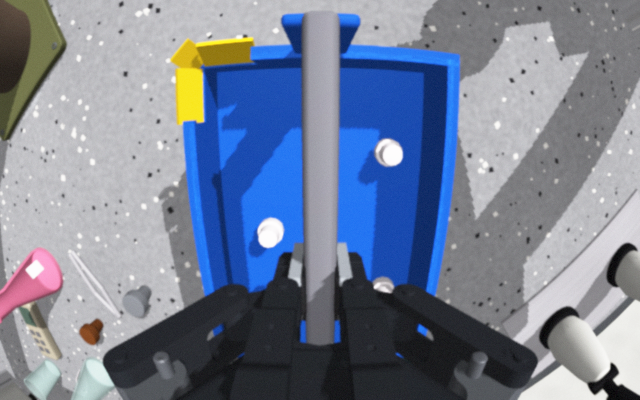

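View pics/s12.png

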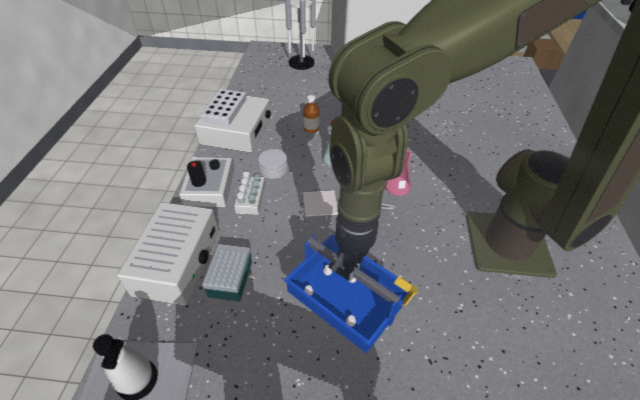

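Call:
arm_command(
  moves=[
    {"tx": 0, "ty": -10, "tz": 0, "ax": 0, "ay": 0, "az": 0, "jaw": 0},
    {"tx": 0, "ty": -25, "tz": 0, "ax": 0, "ay": 0, "az": 0, "jaw": 0},
    {"tx": 0, "ty": -40, "tz": 0, "ax": 0.5, "ay": 0, "az": -0.5, "jaw": 0},
    {"tx": 0, "ty": -55, "tz": 0, "ax": 1.5, "ay": 0, "az": -1.5, "jaw": 0},
    {"tx": 0, "ty": -68, "tz": 0, "ax": 3, "ay": 0, "az": -3, "jaw": 0},
    {"tx": 0, "ty": -78, "tz": 0, "ax": 4.5, "ay": 0, "az": -4.5, "jaw": 0},
    {"tx": 0, "ty": -85, "tz": 0, "ax": 6, "ay": 0, "az": -6, "jaw": 0},
    {"tx": 0, "ty": -88, "tz": 0, "ax": 7.5, "ay": 0, "az": -7.5, "jaw": 0},
    {"tx": 0, "ty": -90, "tz": 0, "ax": 9, "ay": 0, "az": -9, "jaw": 0},
  ],
)

```text
time: 16.25
tcp_pos: [442.8, 271.6, 270.7]
eef_rot: [-80.8, -9.1, -34.5]
wrist_force: [-0.2, 0.9, -3.7]
finger_gap: 0.143
```

```bash
cat > chk.py <<'E'
from h import *
st=monitor.state(); print(st["tcp_pos"],st["eef_rot"],st["joints"],st["wrist_force"],st["torque"],st["finger_gap"])
T=tool(st); up=-T[:3,1]; print("tilt",np.degrees(np.arccos(up[2])),"z toward -toolx,-toolz: level comps", T[:3,:3].T@[0,0,-1])
E
python3 chk.py
```

```text
[442.85 271.65 270.75] [-80.81  -9.06 -34.55] [ 34.66   4.71 -16.35  57.1   -5.08  67.95] [-0.16  0.88 -3.69] [-0.02  0.36  0.  ] 0.1425769830919407
tilt 12.874524411912244 z toward -toolx,-toolz: level comps [-0.16  0.97 -0.16]
```

Call:
arm_command(
  moves=[
    {"tx": 0, "ty": 0, "tz": 0, "ax": 1.5, "ay": 0, "az": -1.5, "jaw": 0},
    {"tx": 0, "ty": 0, "tz": 0, "ax": 3, "ay": 0, "az": -3, "jaw": 0},
    {"tx": 0, "ty": 0, "tz": 0, "ax": 4.5, "ay": 0, "az": -4.5, "jaw": 0},
    {"tx": 0, "ty": 0, "tz": 0, "ax": 6, "ay": 0, "az": -6, "jaw": 0},
    {"tx": 0, "ty": 0, "tz": 0, "ax": 7.5, "ay": 0, "az": -7.5, "jaw": 0},
    {"tx": 0, "ty": 0, "tz": 0, "ax": 9, "ay": 0, "az": -9, "jaw": 0},
    {"tx": 0, "ty": 0, "tz": 0, "ax": 10, "ay": 0, "az": -10, "jaw": 0},
    {"tx": 0, "ty": 0, "tz": 0, "ax": 11, "ay": 0, "az": -11, "jaw": 0},
    {"tx": 0, "ty": 0, "tz": 0, "ax": 12, "ay": 0, "az": -12, "jaw": 0},
    {"tx": 0, "ty": 0, "tz": 0, "ax": 12, "ay": 0, "az": -12, "jaw": 0},
  ],
)

```text
time: 17.25
tcp_pos: [441.3, 270.8, 269.1]
eef_rot: [-68.1, -20.5, -37.8]
wrist_force: [-0.2, -0.2, -3.6]
finger_gap: 0.141
```

```bash
python3 chk.py; python3 - <<'E'
from h import *
f=capture("wrist"); save("w13",f); g=capture("side"); save("s13",g)
E
```

```text
[441.33 270.82 269.09] [-68.15 -20.47 -37.76] [ 40.02  -5.01 -32.96  35.61 -13.8   70.53] [-0.19 -0.2  -3.56] [-0.13  0.89 -0.03] 0.1411375257765497
tilt 29.595900744657147 z toward -toolx,-toolz: level comps [-0.35  0.87 -0.35]
```

View pics/w13.png

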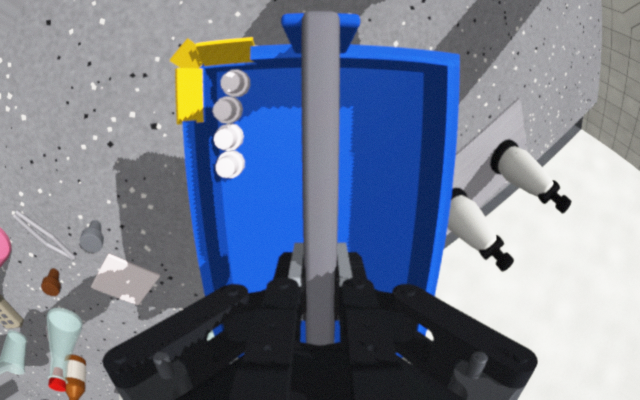

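View pics/s13.png

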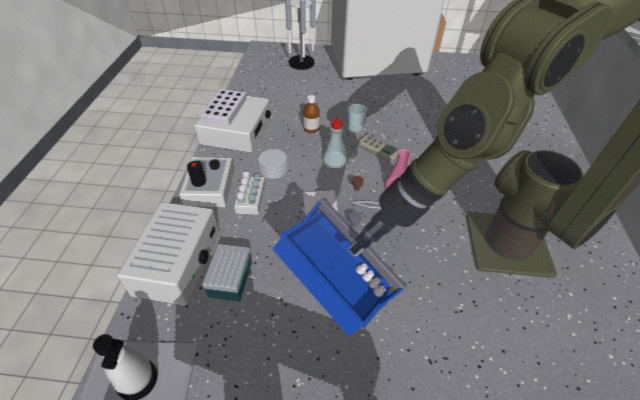

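Wrist view: all four stoppers are in a row by the yellow corner, at (235,82), (228,109), (228,137) and (230,164). The side view shows the red stopper on the flask at (337,125). I'll tip further.

Call:
arm_command(
  moves=[
    {"tx": 0, "ty": 0, "tz": 0, "ax": 1.5, "ay": 0, "az": -1.5, "jaw": 0},
    {"tx": 0, "ty": 0, "tz": 0, "ax": 3, "ay": 0, "az": -3, "jaw": 0},
    {"tx": 0, "ty": 0, "tz": 0, "ax": 4.5, "ay": 0, "az": -4.5, "jaw": 0},
    {"tx": 0, "ty": 0, "tz": 0, "ax": 6, "ay": 0, "az": -6, "jaw": 0},
    {"tx": 0, "ty": 0, "tz": 0, "ax": 6.5, "ay": 0, "az": -6.5, "jaw": 0},
    {"tx": 0, "ty": 0, "tz": 0, "ax": 6.5, "ay": 0, "az": -6.5, "jaw": 0},
    {"tx": 0, "ty": 0, "tz": 0, "ax": 6.5, "ay": 0, "az": -6.5, "jaw": 0},
  ],
)

```text
time: 18.05
tcp_pos: [443.6, 272.1, 270.6]
eef_rot: [-60.3, -26.3, -40.9]
wrist_force: [-0.0, -0.4, -3.5]
finger_gap: 0.143
```

```bash
python3 chk.py; python3 - <<'E'
from h import *
import pickle
st=monitor.state(); f=capture("wrist"); save("w14",f,(150,0,350,150),4); pickle.dump((st,f),open("w14.pkl","wb"))
E
```

```text
[443.65 272.05 270.59] [-60.3  -26.34 -40.93] [ 43.41  -8.7  -41.64  22.76 -19.55  71.15] [-0.05 -0.38 -3.5 ] [-0.23  1.06  0.01] 0.14286882463294423
tilt 38.877782928720634 z toward -toolx,-toolz: level comps [-0.44  0.78 -0.44]
```

View pics/w14.png

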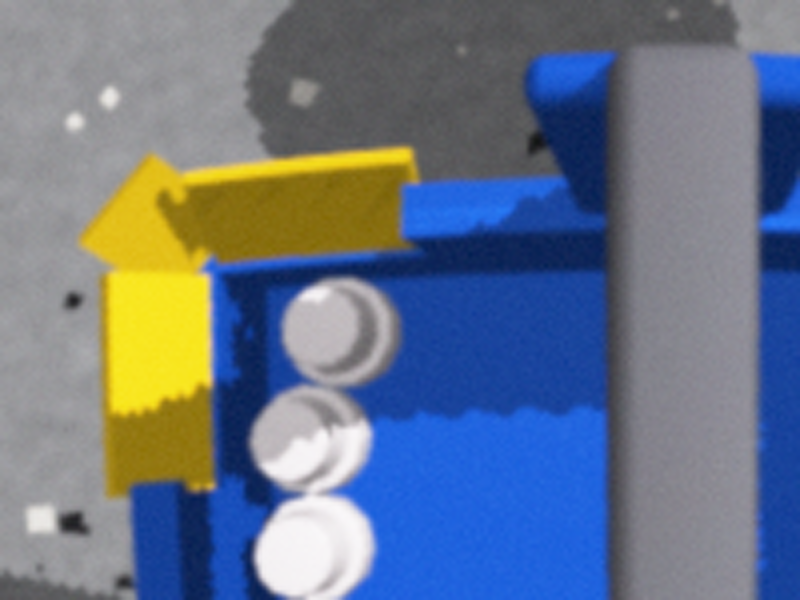

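```bash
cat > st.py <<'E'
from h import *
import sys,pickle
def stops(f,st):
    h=cv2.cvtColor(f["pixels"],cv2.COLOR_RGB2HSV); m=cv2.inRange(h,(0,0,70),(180,60,255)); m[:55]=0;m[260:]=0;m[:,:207]=0;m[:,295:]=0
    k,l,s,c=cv2.connectedComponentsWithStats(m)
    return [(s[i].tolist(),c[i]) for i in range(1,k) if s[i,4]>100],m
def totexy(f,u,v,zt):
    K=f["intrinsics"];x=(u-K[0,2])/K[0,0];y=(v-K[1,2])/K[1,1];th=np.hypot(x,y);k=np.sin(th)/th
    Tc=f["T_tool_cam"]; d=Tc[:3,:3]@[x*k,-y*k,-np.cos(th)]; o=Tc[:3,3]; p=o+d*((86-zt)-o[1])/d[1]
    return np.array([-p[0],-p[2],zt])
if __name__=="__main__":
    st,f=pickle.load(open("w14.pkl","rb"))
    r,m=stops(f,st)
    for s,c in r: print(s,c,totexy(f,*c,14))
    print("corner px (265,275)/4",totexy(f,265/4+150,275/4,4))
    print("rim corner other (457,55)",totexy(f,458,57,50))
    print("bar top pts",totexy(f,320,15,116),totexy(f,320,220,116))
E
python3 st.py; python3 -c "
from h import *;import pickle
st,f=pickle.load(open('w14.pkl','rb'));save('w14b',f,(190,40,300,260),2.6)"
```

```text
[212, 69, 38, 109, 2513] [229.79 123.32] [66.43 64.41 14.  ]
corner px (265,275)/4 [107.68  77.07   4.  ]
rim corner other (457,55) [110.89 -81.95  50.  ]
bar top pts [110.08   0.93 116.  ] [ 33.06   0.92 116.  ]
```

View pics/w14b.png

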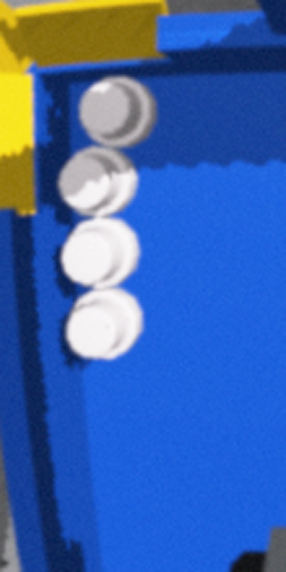

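Call:
arm_command(
  moves=[
    {"tx": 0, "ty": 0, "tz": 0, "ax": -1.5, "ay": 0, "az": -1, "jaw": 0},
    {"tx": 0, "ty": 0, "tz": 0, "ax": -4, "ay": 0, "az": -2, "jaw": 0},
    {"tx": 0, "ty": 0, "tz": 0, "ax": -7, "ay": 0, "az": -4, "jaw": 0},
    {"tx": 0, "ty": 0, "tz": 0, "ax": -10, "ay": 0, "az": -6, "jaw": 0},
    {"tx": 0, "ty": 0, "tz": 0, "ax": -12, "ay": 0, "az": -8, "jaw": 0},
    {"tx": 0, "ty": 0, "tz": 0, "ax": -14, "ay": 0, "az": -8, "jaw": 0},
    {"tx": 0, "ty": 0, "tz": 0, "ax": -14, "ay": 0, "az": -8, "jaw": 0},
  ],
)

```text
time: 18.8
tcp_pos: [444.6, 274.0, 270.8]
eef_rot: [-72.4, -33.6, -44.6]
wrist_force: [0.4, 0.4, -2.9]
finger_gap: 0.139
```

```bash
python3 chk.py; python3 - <<'E'
from h import *
import pickle
st=monitor.state(); f=capture("wrist"); save("w15",f,(150,0,350,200),3); pickle.dump((st,f),open("w15.pkl","wb"))
E
```

```text
[444.59 274.   270.81] [-72.39 -33.61 -44.63] [ 51.65   1.48 -29.16  42.35 -33.88  85.7 ] [ 0.42  0.36 -2.9 ] [0.37 1.03 0.04] 0.13928151865699523
tilt 37.45698122017765 z toward -toolx,-toolz: level comps [-0.55  0.79 -0.25]
```

View pics/w15.png

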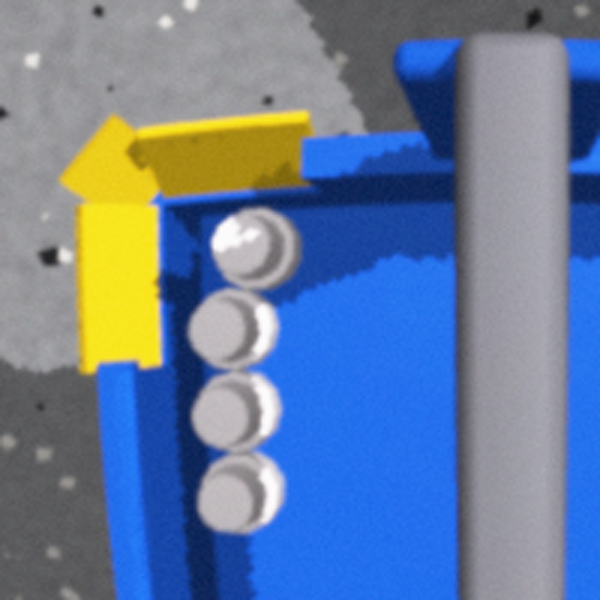

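Call:
arm_command(
  moves=[
    {"tx": 0, "ty": 0, "tz": 0, "ax": -3, "ay": 0, "az": 0, "jaw": 0},
    {"tx": 0, "ty": 0, "tz": 0, "ax": -6, "ay": 0, "az": -1, "jaw": 0},
    {"tx": 0, "ty": 0, "tz": 0, "ax": -9, "ay": 0, "az": -3, "jaw": 0},
    {"tx": 0, "ty": 0, "tz": 0, "ax": -11, "ay": 0, "az": -4, "jaw": 0},
    {"tx": 0, "ty": 0, "tz": 0, "ax": -11, "ay": 0, "az": -4, "jaw": 0},
    {"tx": 0, "ty": 0, "tz": 0, "ax": -11, "ay": 0, "az": -4, "jaw": 0},
  ],
)

```text
time: 19.45
tcp_pos: [443.7, 272.1, 270.2]
eef_rot: [-82.8, -37.5, -45.7]
wrist_force: [-0.2, -0.2, -3.4]
finger_gap: 0.143
```

```bash
python3 chk.py; python3 - <<'E'
from h import *
import pickle
st=monitor.state(); f=capture("wrist"); save("w16",f,(150,0,350,200),3); pickle.dump((st,f),open("w16.pkl","wb"))
E
```

```text
[443.68 272.06 270.23] [-82.76 -37.52 -45.71] [ 53.83  10.44 -18.36  59.44 -38.07  96.48] [-0.23 -0.23 -3.35] [ 0.63  0.85 -0.05] 0.14302259670340084
tilt 38.10624333970073 z toward -toolx,-toolz: level comps [-0.61  0.79 -0.1 ]
```

View pics/w16.png

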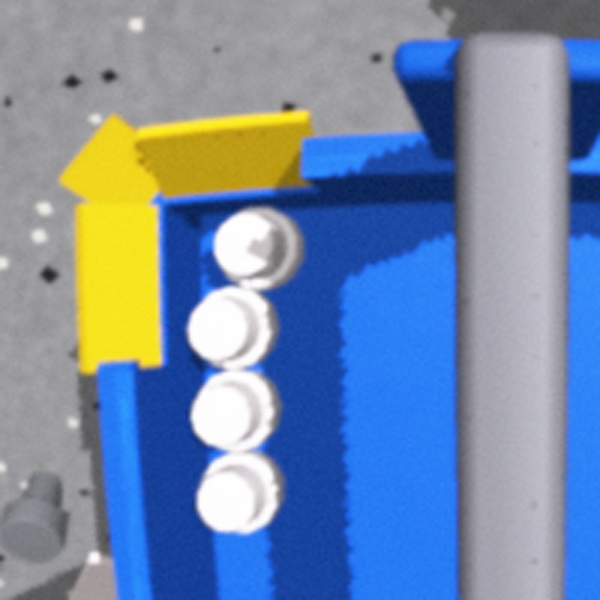

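The row is stable and tightly packed into the corner, so I'll return to the even tilt.

```bash
python3 - <<'E'
from h import *
Rt=down(56.2)@R.from_rotvec([27.5,0,-27.5],degrees=True).as_matrix()
delta([443.5,272,275],Rt)
E
```

```text
t [ 2.61 -3.73  0.72] a [24.94 -0.36 11.98]
```

Call:
arm_command(
  moves=[
    {"tx": 0, "ty": 0, "tz": 0, "ax": 2, "ay": 0, "az": 1, "jaw": 0},
    {"tx": 0, "ty": 0, "tz": 0, "ax": 5, "ay": 0, "az": 2.5, "jaw": 0},
    {"tx": 0, "ty": -1, "tz": 0, "ax": 8, "ay": 0, "az": 4, "jaw": 0},
    {"tx": 1, "ty": -2, "tz": 0, "ax": 11, "ay": 0, "az": 5, "jaw": 0},
    {"tx": 1, "ty": -3, "tz": 0, "ax": 14, "ay": 0, "az": 6.5, "jaw": 0},
    {"tx": 2, "ty": -4, "tz": 0, "ax": 17, "ay": 0, "az": 8, "jaw": 0},
    {"tx": 2, "ty": -4, "tz": 0, "ax": 20, "ay": 0, "az": 9.5, "jaw": 0},
    {"tx": 2, "ty": -4, "tz": 0, "ax": 23, "ay": 0, "az": 11, "jaw": 0},
    {"tx": 2.6, "ty": -4, "tz": 0.7, "ax": 25, "ay": -0.4, "az": 12, "jaw": 0},
    {"tx": 2.6, "ty": -4, "tz": 0.7, "ax": 25, "ay": -0.4, "az": 12, "jaw": 0},
  ],
)

```text
time: 20.5
tcp_pos: [442.1, 269.3, 274.6]
eef_rot: [-60.4, -26.4, -40.9]
wrist_force: [-1.5, -0.3, -3.4]
finger_gap: 0.143
```

Call:
arm_command(
  moves=[
    {"tx": 0, "ty": 0, "tz": 0, "ax": 0, "ay": 0, "az": 0, "jaw": 0},
    {"tx": 0, "ty": 0, "tz": 0, "ax": 0, "ay": 0, "az": 0, "jaw": 0},
    {"tx": 0, "ty": 0, "tz": 0, "ax": 0, "ay": 0, "az": 0, "jaw": 0},
    {"tx": 0, "ty": 0, "tz": 0, "ax": 0, "ay": 0, "az": 0, "jaw": 0},
  ],
)

```text
time: 20.9
tcp_pos: [443.4, 272.8, 275.1]
eef_rot: [-60.4, -26.4, -40.8]
wrist_force: [0.4, -0.2, -3.7]
finger_gap: 0.148
```

```bash
python3 chk.py; python3 - <<'E'
from h import *
import pickle
st=monitor.state(); f=capture("wrist"); save("w17",f); pickle.dump((st,f),open("w17.pkl","wb"))
g=capture("side"); save("s17",g); save("s17z",g,(290,80,390,180),6); t=capture("top"); save("t17",t)
from st import totexy
save("w17z",f,(190,40,300,260),2.6)
pickle.dump(g,open("s17.pkl","wb"))
E
```

```text
[443.38 272.75 275.12] [-60.39 -26.4  -40.77] [ 43.51  -8.87 -41.03  23.6  -19.6   71.1 ] [ 0.45 -0.19 -3.69] [-0.18  1.1   0.02] 0.14773317085317852
tilt 38.85790544699464 z toward -toolx,-toolz: level comps [-0.44  0.78 -0.44]
```

View pics/w17.png

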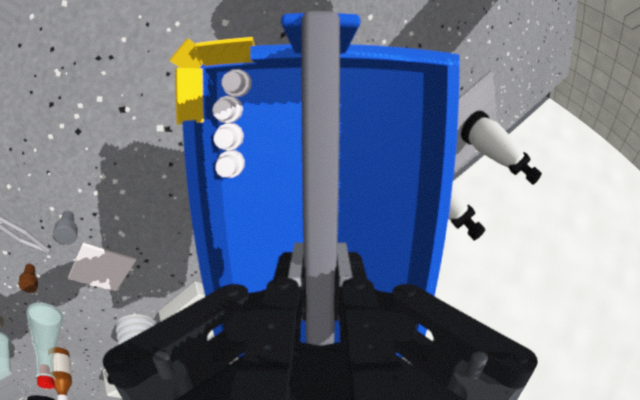

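View pics/s17.png

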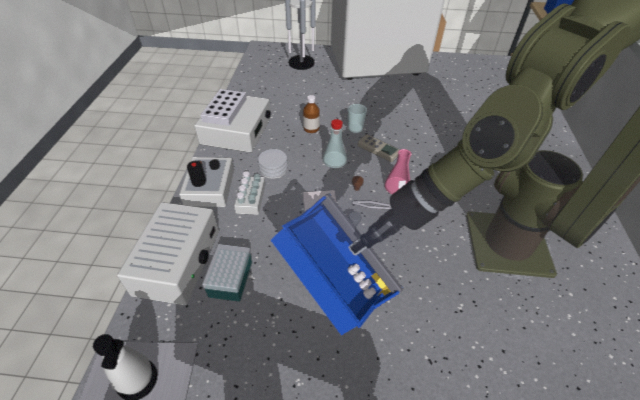

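View pics/s17z.png

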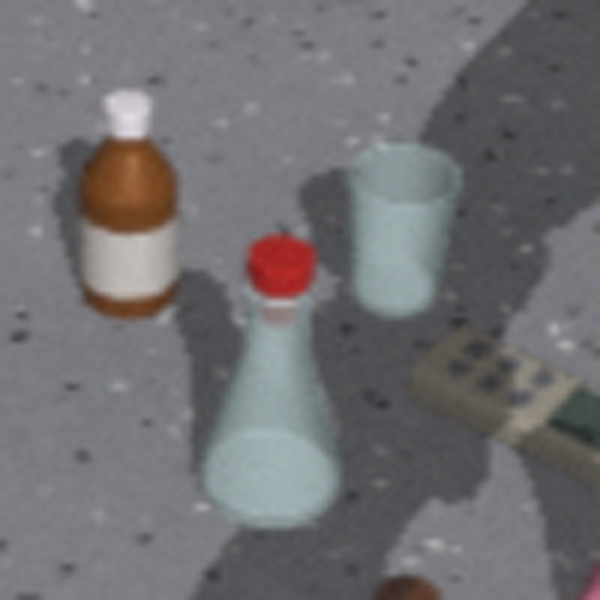

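View pics/t17.png

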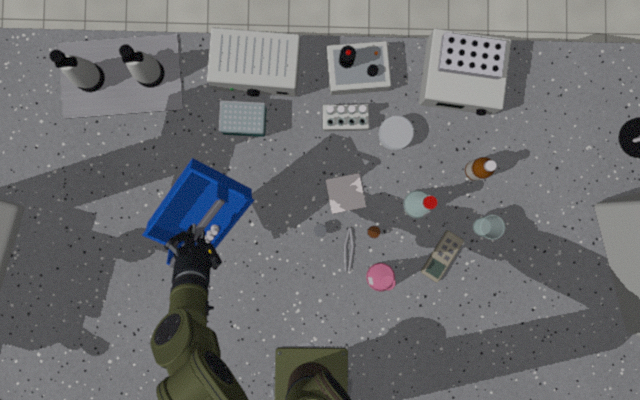

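```bash
python3 - <<'E'
from h import *
from st import totexy
import pickle
st,f=pickle.load(open("w17.pkl","rb"))
for c in((235.4,83),(227.3,110),(228.5,137.3),(230.4,164.2)): print(totexy(f,*c,14), np.linalg.norm(totexy(f,*c,14)[:2]-[106,76]))
g=pickle.load(open("s17.pkl","rb"))
def red(f):
    h=cv2.cvtColor(f["pixels"],cv2.COLOR_RGB2HSV); m=cv2.inRange(h,(0,150,80),(8,255,255))|cv2.inRange(h,(172,150,80),(180,255,255)); k,l,s,c=cv2.connectedComponentsWithStats(m)
    return [(s[i].tolist(),c[i]) for i in range(1,k) if s[i,4]>30]
t=capture("top"); rt,rs=red(t),red(g); print(rt,rs)
T=tool(st); o=T[:3,3]+T[:3,:3]@[0,86,0]
for x in(-120,120):
  for y in(-90,90): print(x,y,(o+T[:3,:3]@[-x,0,-y])[2])
for a,_ in rt[-1:]: pass
c1=[c for s,c in rt if c[1]>150][0]; c2=[c for s,c in rs if 100<c[1]<150][0]
print(c1,c2,"head",onz(t,*c1,156),onz(g,*c2,150),tri(ray(t,*c1),ray(g,*c2)))
E
```

```text
[94.83 59.58 14.  ] 19.86119077086918
[76.   65.93 14.  ] 31.645051459688684
[56.49 65.8  14.  ] 50.54662243460768
[36.97 65.47 14.  ] 69.82939823155584
[([424, 196, 13, 13, 139], array([429.97, 202.02]))] [([332, 119, 10, 10, 82], array([336.46, 123.82]))]
-120 -90 301.3436249756105
-120 90 221.67462980479505
120 -90 194.62591309707815
120 90 114.95691792626272
[429.97 202.02] [336.46 123.82] head [ 515.82 -298.38  156.  ] [ 513.61 -295.84  150.  ] [ 515.01 -300.71  146.5 ]
```

```bash
python3 chk.py; python3 - <<'E'
from station import manip
print(manip.close_job())
E
```

```text
[443.28 272.48 274.96] [-60.39 -26.39 -40.78] [ 43.49  -8.89 -41.06  23.58 -19.59  71.09] [ 0.56  0.03 -3.24] [-0.22  1.07  0.  ] 0.140451727221406
tilt 38.849580664328386 z toward -toolx,-toolz: level comps [-0.44  0.78 -0.44]
the job is handed in; nothing more can be done
None
```

The flask is closed with the red stopper. The tote is held by its handle at a 39° tilt, pointing evenly down both walls of the yellow-lipped corner. I handed the job in at about 21 s.

- **Stopper:** I let go of it in the neck, then pressed it down with the shut fingers. They met the head at z = 156.1 mm (156 is fully home), and it did not move under 13 N. The last side and top views show the head on the rim and the flask upright.
- **Tote:** The grip is 115 N and the handle showed no slip. The lowest part of the tote is about 115 mm above the bench.
- **Vial stoppers:** All four lie touching in one row along the +y wall, running into the pouring corner. Their centres are about 20, 32, 51 and 70 mm from it, so they form a line rather than a tight cluster. The end one sits about 6 mm off the +y wall. I rocked the tote towards +x to bunch them closer, but the row did not move.
- **Everything else:** The other things look unmoved in the last pictures.
- **Measurement differences:** The cameras disagreed by about 2 mm on where the stopper and flask stood, which is within their calibration. A rougher two-view height for the head (146.5 mm) was too coarse to add anything to the contact reading.

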